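# Clamp the glued printing blocks in the press

## Task

Lay every blue printing block that is on the bench flat on the bed of the press, side by side, gripping them lightly because their faces are soft; leave the finished red one and the paint things where they are. Then shut the lid and tighten its four hand knobs clockwise in crisscross order (one knob, then the one diagonally opposite it, then the other diagonal pair), in two passes: first all four to their yellow marks, then, crisscross again, all four to their red marks.

Things in the scene. Friction and masses are not known exactly. Their poses are not given: they have to be found in the camera images.
- press: wooden clamping press, fixed to the bench: open bed 210 (x) x 300 (y) mm, walls up to 42 mm above the bench. Inside: cork floor 190 (x) x 210 (y) mm, 12 mm above the bench, 30 mm deep; its two walls across y are 45 mm thick. Origin: centre of the underside, on the bench; z up; the lid is hinged on its +y (left) side. Placed and turned differently from start to start
- lid (a joint): hinge of the lid (wooden board 236 x 326 x 14 mm, 0.5 kg, knobs at the corners of its outer face, middle clear): 0 = shut flat on the bed, 1.75 = open at its stop, standing on the left, leaning slightly outwards. Starts at 1.6 to 1.75. Stiff, damped hinge (0.35 Nm friction): pushed over from its outer side it follows the push; left alone below about 1 rad it sinks slowly shut
- lid_hinge (a point): middle of the hinge axis: the outer top edge of the bed's left side (0, +150, 42 mm from the press origin); the axis runs along the press's x. Its frame turns with the lid (lid shut: same axes as the press)
- lid_edge (a point): middle of the lid's free edge, on its outer face (upper face when shut): 313 mm from the hinge axis
- old_block: a finished printing block with a RED face, same size as the blue ones; it stays on the bench
- block1: freshly glued printing block: 70 (x) x 46 (y) x 25 (z) mm, 90 g, wooden base with a soft BLUE carved face on top, lying on the bench. Origin: centre of its underside. It is spoilt if the fingers' total force on it passes 110 N, shocks included (a grip of 20 to 30 N on each pad is right, over 50 N is not). Two to four such blocks are there; an absent one reads None
- block2: freshly glued printing block: 70 (x) x 46 (y) x 25 (z) mm, 90 g, wooden base with a soft BLUE carved face on top, lying on the bench. Origin: centre of its underside. It is spoilt if the fingers' total force on it passes 110 N, shocks included (a grip of 20 to 30 N on each pad is right, over 50 N is not). Two to four such blocks are there; an absent one reads None
- block3: freshly glued printing block: 70 (x) x 46 (y) x 25 (z) mm, 90 g, wooden base with a soft BLUE carved face on top, lying on the bench. Origin: centre of its underside. It is spoilt if the fingers' total force on it passes 110 N, shocks included (a grip of 20 to 30 N on each pad is right, over 50 N is not). Two to four such blocks are there; an absent one reads None
- block4: freshly glued printing block: 70 (x) x 46 (y) x 25 (z) mm, 90 g, wooden base with a soft BLUE carved face on top, lying on the bench. Origin: centre of its underside. It is spoilt if the fingers' total force on it passes 110 N, shocks included (a grip of 20 to 30 N on each pad is right, over 50 N is not). Two to four such blocks are there; an absent one reads None
- knob_nr (a joint): angle of the near right hand knob of the lid, growing as it is turned clockwise seen from above: starts loose at 0 to 0.25, 1.2 = white end at the yellow mark (half tight), 2.4 = white end at the red mark (tight), hard stop at 2.6. It stays where it is left (0.12 Nm friction)
- knob_nr_top (a point): centre of the top of the near right knob's grip; lid shut: -85 (x), -125 (y), 100.5 mm (z) from the press origin. The grip: a bar 48 long, 14 wide, 36 mm tall, black with one white end, on a round skirt 8 mm high on the lid; take it across its 14 mm. Lid shut, seen from above, the white end points 1.2 rad minus the knob's angle counter-clockwise from the press's x axis
- knob_nl (a joint): angle of the near left hand knob of the lid, growing as it is turned clockwise seen from above: starts loose at 0 to 0.25, 1.2 = white end at the yellow mark (half tight), 2.4 = white end at the red mark (tight), hard stop at 2.6. It stays where it is left (0.12 Nm friction)
- knob_nl_top (a point): centre of the top of the near left knob's grip; lid shut: -85 (x), +125 (y), 100.5 mm (z) from the press origin. The grip: a bar 48 long, 14 wide, 36 mm tall, black with one white end, on a round skirt 8 mm high on the lid; take it across its 14 mm. Lid shut, seen from above, the white end points 1.2 rad minus the knob's angle counter-clockwise from the press's x axis
- knob_fr (a joint): angle of the far right hand knob of the lid, growing as it is turned clockwise seen from above: starts loose at 0 to 0.25, 1.2 = white end at the yellow mark (half tight), 2.4 = white end at the red mark (tight), hard stop at 2.6. It stays where it is left (0.12 Nm friction)
- knob_fr_top (a point): centre of the top of the far right knob's grip; lid shut: +85 (x), -125 (y), 100.5 mm (z) from the press origin. The grip: a bar 48 long, 14 wide, 36 mm tall, black with one white end, on a round skirt 8 mm high on the lid; take it across its 14 mm. Lid shut, seen from above, the white end points 1.2 rad minus the knob's angle counter-clockwise from the press's x axis
- knob_fl (a joint): angle of the far left hand knob of the lid, growing as it is turned clockwise seen from above: starts loose at 0 to 0.25, 1.2 = white end at the yellow mark (half tight), 2.4 = white end at the red mark (tight), hard stop at 2.6. It stays where it is left (0.12 Nm friction)
- knob_fl_top (a point): centre of the top of the far left knob's grip; lid shut: +85 (x), +125 (y), 100.5 mm (z) from the press origin. The grip: a bar 48 long, 14 wide, 36 mm tall, black with one white end, on a round skirt 8 mm high on the lid; take it across its 14 mm. Lid shut, seen from above, the white end points 1.2 rad minus the knob's angle counter-clockwise from the press's x axis
- pot_yellow: bystander: yellow paint pot, 68 mm across, 30 mm high; origin: centre of its underside
- pot_red: bystander: red paint pot, 68 mm across, 30 mm high; origin: centre of its underside
- pot_white: bystander: white paint pot, 68 mm across, 30 mm high; origin: centre of its underside
- pot_blue: bystander: blue paint pot, 68 mm across, 30 mm high; origin: centre of its underside
- roller: bystander: ink roller lying on the bench, about 140 x 110 x 38 mm; origin: centre of its underside
- glue: bystander: white glue bottle, 56 mm across, 150 mm high; origin: centre of its underside
Things that resemble listed ones, but are neither listed nor needed, are in the scene too. What is shaped like the block4 but green is not meant.

How it is judged:
By the outcome, as a careful person would: the job done as asked, in the order asked, and still so for the second after the job is handed in, with the robot touching nothing.
Of block1, block2, block3, block4 only 2 to 4 are there at a start; the rules pass over those that are not, and their reading is None.
At some moment in a run one of block1, block2, block3, block4 may be knocked a few centimetres aside while the robot is not near it.
Once in a run the grip may slacken for a moment while it holds something.
It also fails if it takes over 210 s, if anything falls off the work surface, if the arm or the gripper's body presses on something with over 40 N, if the wrist force passes 120 N, or if a joint passes its speed limit or range.

## Robot

A 7-joint arm with a two-finger parallel gripper is mounted at the origin on the work surface. World frame = base frame: x ahead of the robot, y to its left, z up, the work surface at z = 0. Lengths are in mm, angles in rad, forces in N, time in s.
With the tool pointing down it reaches from about 400 to 875 mm from the base axis. Payload 4.4 kg.
Tool frame: the origin (TCP) lies midway between the tips of the shut fingers; the grasp point (between the pads) lies 19 mm behind it; z points along the fingers, y is the line along which they close (so a half turn about z gives the same grasp; the last joint's range is limited). The gripper opens to 85 mm and grips with 20 to 120 N. Pads are 22 mm wide; open, the fingers measure 114 mm over their backs; the gripper's body (76 mm by 85 mm) begins 54 mm behind the grasp point. The pads swing forward as they close: fully open they stand 13 mm farther back than shut.
Start: joints at [1.186, 0.628, 0.038, 1.517, -0.027, 0.996, -0.02], TCP at [203.756, -617.253, 231.313] pointing down, gripper open.
Joint ranges: [-3.06, 3.06], [-0.37, 2.12], [-1.25, 1.32], [0.18, 2.47], [-1.1, 4.24], [0.23, 1.98], [-2.94, 2.94]. Speed limits (rad/s): [2.57, 2.57, 3.14, 3.14, 3.14, 3.14, 3.14].

## Interface

Orientations are given as [roll, pitch, yaw] about the fixed x, y, z axes, in that order (R = Rz(yaw) Ry(pitch) Rx(roll)).
In Python, from cell import ctrl gives the robot as it stands. The module is installed in compiled form; this text tells all that it offers.
- The arm moves only by the tool step_arm, never from a script. Its argument "commands" is one flat list of numbers, 7 for each row, row after row: the shift along the tool's x, y, z in cm, then the turn, a rotation vector about the tool's x, y, z in rad, then the opening, from 0 (shut) to 1 (fully open). A call has 1 to 10 rows; each row is the pose to reach, as a shift and turn from the pose commanded when the call began, along the tool's axes at that moment; what a row does not reach only later rows make up. A row lasts 1/10 s, in which the tool goes at most 50 mm and 8.59 degrees, less where a joint would pass 70% of its speed; a pose out of reach is approached as far as the arm can. A call with a gripper value outside its range is refused whole. The fingers move at their own pace and stop on an object; the grip force is fixed at half the most. Time passes only in rows, so rows that repeat a pose let the fingers close. It gives the time, the measured TCP pose, the force, the opening and the grip force at its end, in the units of the state.
- ctrl.read_state(): the state, without advancing time (a new reading comes with each control period).
- ctrl.get_image(name): name is "scene" or "top" or "wrist"; returns a dict with "image" (400x640x3 uint8, red, green, blue), "range_z" (400x640 float32, mm along the optical axis (not along the pixel's ray), 0 where there is no reading), "vfov" (degrees; the focal length in pixels is half the picture's height over the tangent of half this angle, whatever the lens; pixels are square), "cx", "cy" (the principal point, pixels), "D" ([k1, k2, p1, p2, k3] as OpenCV has them; the pictures are not rectified), "world_to_cam" (4x4, takes a point from world to camera coordinates). Camera axes: x right, y down, z forward; pixel columns grow to the right and rows downward; lengths in mm; the calibration is good to about 2 mm. A picture is of the moment at which its call begins.
- ctrl.finish_job(): hands the job in; it is judged then, once.
The state is a dict: "clock": time; "qpos": joint angles; "qd": joint speeds; "tau": joint torques, N m; "eef_pos": TCP position; "tool_rot": TCP orientation; "force": force on the tool from outside, world axes, zero at the start; "torque": the same for the moment, N m; "width": finger opening in mm; "gripper_force": force on a finger pad.
Only numpy, scipy, OpenCV 4.12 (cv2) and the standard library are available. Lean on these libraries where they do the work, as an engineer would, in place of code of your own. Each camera call takes 0.05 s, during which the arm holds its last target. There are 200 camera calls.

## Working session

There is one attempt and no reset: what is moved stays moved. The work goes in short steps, Python scripts to look and compute and a tool call to move; the robot and the scene stay as the last step left them, time stands still between calls to the robot, and variables do not carry over. Pictures are saved under pics/ and viewed, at most 14 in all, crops included, and the job is handed in when it is done.

Besides the shell and the picture viewer there is one more tool, called after "Emit:" as a command line: name --argument value ..., lists and objects as JSON in quotes. step_arm: Moves the arm, as the interface text tells. Its arguments: {"type":"object","properties":{"commands":{"type":"array"}},"required":["commands"]}

```bash
mkdir -p pics
cat > h.py <<'E'
import numpy as np, cv2, pickle
from cell import ctrl
from scipy.spatial.transform import Rotation as R
def grab(name):
    d=ctrl.get_image(name); pickle.dump(d,open(f'{name}.pkl','wb')); return d
def load(name): return pickle.load(open(f'{name}.pkl','rb'))
def K(d):
    f=200/np.tan(np.radians(d['vfov'])/2); return np.array([[f,0,d['cx']],[0,f,d['cy']],[0,0,1.]])
def rays(d,uv):
    return cv2.undistortPoints(np.float64(uv).reshape(-1,1,2),K(d),np.float64(d['D'])).reshape(-1,2)
def plane(d,uv,z):
    n=rays(d,uv); T=np.array(d['world_to_cam']); Rm=T[:3,:3]; c=-Rm.T@T[:3,3]
    w=np.c_[n,np.ones(len(n))]@Rm; return c+w*((z-c[2])/w[:,2])[:,None]
def cloud(d):
    v,u=np.mgrid[:400,:640]; n=rays(d,np.c_[u.ravel(),v.ravel()]); z=d['range_z'].ravel()
    T=np.array(d['world_to_cam']); p=(np.c_[n,np.ones(len(n))]*z[:,None]-T[:3,3])@T[:3,:3]
    p[z==0]=np.nan; return p.reshape(400,640,3)
def proj(d,P):
    T=np.array(d['world_to_cam'])
    return cv2.projectPoints(np.float64(P).reshape(-1,1,3),cv2.Rodrigues(T[:3,:3])[0],T[:3,3],K(d),np.float64(d['D']))[0].reshape(-1,2)
def save(im,n): cv2.imwrite(f'pics/{n}.png',im[...,::-1])
E
python3 - <<'E'
from h import *
for n in ('scene','top'):
    d=grab(n); save(d['image'],n+'0'); T=np.array(d['world_to_cam']); print(n,d['vfov'],-T[:3,:3].T@T[:3,3],T[2,:3])
print(ctrl.read_state())
E
```

```text
scene 55.90458669991229 [1051.55279325  414.32098076 1176.50471964] [-0.42136957 -0.32692472 -0.84591247]
top 55.78777696615963 [ 322.71750408    3.05527612 1136.02100719] [ 0.19107095 -0.0245587  -0.98126896]
{'clock': 0.1, 'qpos': array([ 1.18619116,  0.62921156,  0.03846218,  1.51825048, -0.02695517,
        0.99627972, -0.01998562]), 'qd': array([ 2.91739602e-03, -1.47562421e-03,  2.83264810e-04, -2.93093942e-03,
        2.09653691e-05,  1.22562466e-03,  2.80087113e-04]), 'tau': array([ 2.20478825e-03, -5.64535439e+01,  1.22992348e+00, -1.93973100e+01,
        1.11909234e-02,  5.33941551e-03, -2.26379376e-05]), 'eef_pos': array([ 203.56975837, -616.73288936,  230.51423778]), 'tool_rot': array([-3.13996286e+00,  6.12898943e-05,  3.18830287e-01]), 'force': array([ 0.01488255, -0.97857273,  0.18866165]), 'torque': array([ 0.02264786, -0.04801133,  0.06903591]), 'gripper_force': 0.0, 'width': 85.25662918597928}
```

View pics/top0.png

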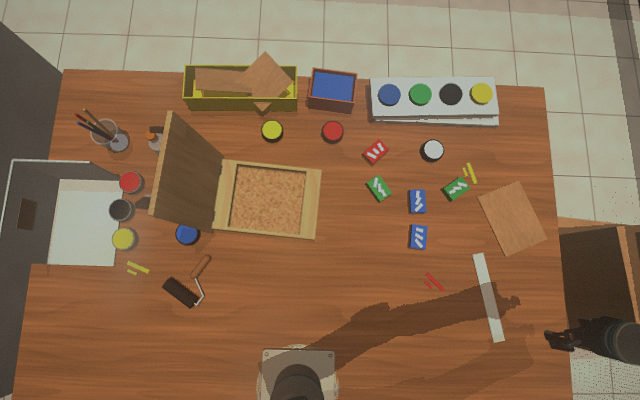

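View pics/scene0.png

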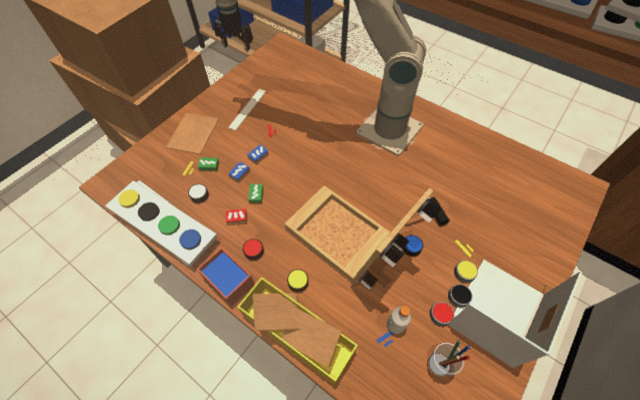

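Top picture: two blue blocks at (417,201) and (418,237). Lookalikes are green blocks at (378,188) and (457,189), the red one at (375,152), blue tub at (332,90), blue pots at (187,233) and (389,95), and blue chalks in the scene view. The press bed is at (268,200) with its lid up on the left. I choose the two blue blocks with white carving and check them in a crop.

```bash
cat >> h.py <<'E'
def blues(d,c,lo=10,zt=25,box=(350,130,480,260)):
    hsv=cv2.cvtColor(d['image'],cv2.COLOR_RGB2HSV); m=((hsv[...,0]>100)&(hsv[...,0]<130)&(hsv[...,1]>130)&(hsv[...,2]>50)).astype(np.uint8)
    m=cv2.morphologyEx(m,cv2.MORPH_CLOSE,np.ones((3,3)))
    out=[]
    for k in cv2.findContours(m,cv2.RETR_EXTERNAL,cv2.CHAIN_APPROX_NONE)[0]:
        if cv2.contourArea(k)<100: continue
        P=plane(d,k.reshape(-1,2),zt)[:,:2]; r=cv2.minAreaRect(P.astype(np.float32))
        a=r[2] if r[1][0]>=r[1][1] else r[2]+90
        out.append((k.reshape(-1,2).mean(0).round(),np.round(r[0],1),np.round(r[1],1),round(((a+90)%180-90),1)))
    return out
E
python3 - <<'E'
from h import *
d=load('top'); c=cloud(d)
for b in blues(d,c): print(b)
s=load('scene'); cs=cloud(s)
for b in blues(s,cs): print('s',b)
# press rim: cloud points z 37..47
for n,cc in (('top',c),('scene',cs)):
    P=cc.reshape(-1,3); m=(abs(P[:,2]-42)<4)&(P[:,0]>300)&(P[:,0]<750)&(P[:,1]<330)&(P[:,1]>-60)
    Q=P[m]; 
    M=np.zeros((450,450),np.uint8); M[(Q[:,0]-300).astype(int),(Q[:,1]+100).astype(int)]=1
    M=cv2.morphologyEx(M,cv2.MORPH_CLOSE,np.ones((7,7)))
    k=max(cv2.findContours(M,cv2.RETR_EXTERNAL,2)[0],key=cv2.contourArea); r=cv2.minAreaRect(k)
    print(n,m.sum(),'y,x',r[0][0]-100,r[0][1]+300,r[1],r[2],(cv2.boxPoints(r)+[-100,300]).round().tolist())
for uv in ((417,201),(418,237),(268,200),(300,165),(310,200)): print(uv,c[uv[1],uv[0]].round(1))
a=cv2.resize(d['image'][130:270,350:490],None,fx=4,fy=4,interpolation=cv2.INTER_CUBIC); save(a,'cropA')
a=cv2.resize(d['image'][100:260,140:340],None,fx=4,fy=3.75,interpolation=cv2.INTER_CUBIC); save(a,'cropB')
E
```

```text
(array([418., 237.]), array([ 430.9, -347.2]), array([43.9, 66.4]), -5.9)
(array([186., 234.]), array([416.7, 339.6]), array([57.1, 45. ]), 74.8)
(array([332.,  86.]), array([903.1, -84.4]), array([119.9,  83.8]), 84.1)
s (array([224., 273.]), array([872.2, -96.2]), array([118.7,  88.2]), 84.2)
s (array([413., 244.]), array([419.6, 341.2]), array([60., 52.]), 23.2)
s (array([287.,   6.]), array([-403.6, -867.8]), array([137.2, 157.3]), -54.1)
top 2394 y,x 104.77259826660156 528.5169982910156 (299.9957580566406, 232.7752227783203) 4.47489595413208 [[-54.0, 633.0], [-36.0, 401.0], [263.0, 424.0], [245.0, 656.0]]
scene 1719 y,x 104.52203369140625 529.0391387939453 (301.8522033691406, 213.40065002441406) 4.289153099060059 [[-54.0, 624.0], [-38.0, 411.0], [263.0, 434.0], [247.0, 647.0]]
(417, 201) [ 537.8 -346.1   24.2]
(418, 237) [ 428.9 -346.2   24.2]
(268, 200) [529.2 104.3  11. ]
(300, 165) [ 6.452e+02  1.120e+01 -4.000e-01]
(310, 200) [527.4 -21.9  41.8]
```

View pics/cropA.png

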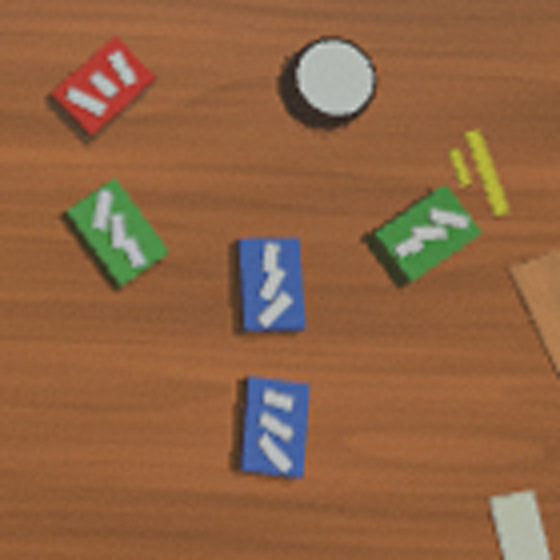

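View pics/cropB.png

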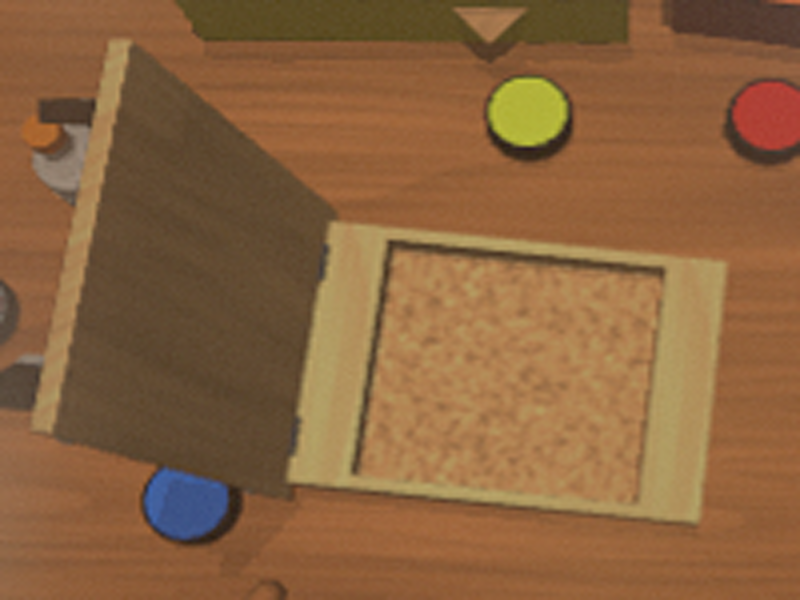

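The crop shows blue block A with face corners near (241,240),(299,239),(305,329),(245,332) and block B with (248,377),(309,385),(301,479),(241,474). Both are blue with white carving, and there are only two. The second crop shows the press turned slightly clockwise, with an empty cork bed and the lid open at the left.

```bash
cat >> h.py <<'E'
def mv(x,y,z,yaw,pr=True):
    s=ctrl.read_state(); R0=R.from_euler('xyz',s['tool_rot']); R1=R.from_euler('xyz',[np.pi,0,yaw])
    sh=R0.inv().apply(np.array([x,y,z])-s['eef_pos'])/10; rv=(R0.inv()*R1).as_rotvec()
    print('shift cm',sh.round(2),'rot',rv.round(3),'| clock',round(s['clock'],1),'q',s['qpos'].round(2)); return sh,rv
PC=np.array([529.,104.5]); PY=-0.075
def press(x,y,c=None):
    c_,s_=np.cos(PY),np.sin(PY); return PC+[c_*x-s_*y,s_*x+c_*y]
E
python3 - <<'E'
from h import *
d=load('top')
for q in ([(241,240),(299,239),(305,329),(245,332)],[(248,377),(309,385),(301,479),(241,474)]):
    uv=np.array(q)/4+[350-.375,130-.375]; P=plane(d,uv,25)[:,:2]; c=P.mean(0)
    a=(P[0]+P[1]-P[2]-P[3])/2; print(c.round(1),np.linalg.norm(a).round(1),np.arctan2(a[1],a[0]).round(3),np.linalg.norm((P[0]+P[3]-P[1]-P[2])/2).round(1), np.round(np.arctan2(*((P[0]+P[3]-P[1]-P[2])[::-1]))-np.pi/2,3))
mv(431,-346.5,130,-0.09)
E
```

```text
[ 538.3 -348.2] 70.0 0.026 45.4 0.065
[ 429.6 -346.9] 71.5 -0.106 45.6 -0.08
shift cm [ 30.07 -18.52  10.08] rot [-0.002  0.     0.409] | clock 0.1 q [ 1.19  0.63  0.04  1.52 -0.03  1.   -0.02]
```

Emit:
step_arm --commands '[30.0,-18.5,10,0,0,0.41,0.9,30.0,-18.5,10,0,0,0.41,0.9,30.0,-18.5,10,0,0,0.41,0.9,30.0,-18.5,10,0,0,0.41,0.9,30.0,-18.5,10,0,0,0.41,0.9,30.0,-18.5,10,0,0,0.41,0.9,30.0,-18.5,10,0,0,0.41,0.9,30.0,-18.5,10,0,0,0.41,0.9,30.0,-18.5,10,0,0,0.41,0.9,30.0,-18.5,10,0,0,0.41,0.9]'

```text
clock: 1.1
eef_pos: [429.9, -348.5, 131.3]
tool_rot: [3.141, 0.001, -0.092]
force: [-1.8, 0.0, -0.2]
width: 77.0
gripper_force: 0.0
```

Run:
```python
from h import *
print(ctrl.read_state()['eef_pos'],ctrl.read_state()['width'])
d=grab('wrist'); save(d['image'],'w1')
for b in blues(d,None): print(b)
mv(429.6,-346.9,2,-0.09)
```

```text
[ 429.92242201 -348.48318338  131.30006849] 76.95511300709745
(array([315., 195.]), array([ 432.1, -347. ]), array([45.1, 69.3]), -5.6)
(array([301.,  51.]), array([ 539.7, -347.1]), array([69.9, 45.1]), 2.5)
shift cm [ 0.   -0.27 12.96] rot [ 0.002  0.    -0.004] | clock 1.1 q [ 0.53  0.63  0.15  1.89 -0.15  0.63 -0.89]
```

View pics/w1.png

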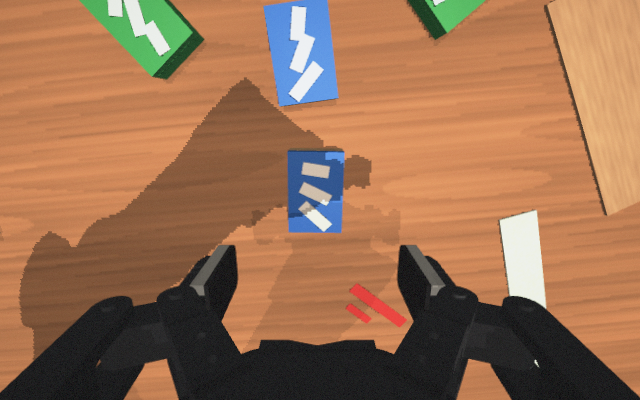

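The wrist view shows block B centred between the pads, spanning (288,150) to (343,232), and block A at (301,55). The fingers are clear of both.

Emit:
step_arm --commands '[0.1,-0.15,4,0,0,0,0.8,0.1,-0.15,8,0,0,0,0.8,0.1,-0.15,10.5,0,0,0,0.75,0.1,-0.15,12,0,0,0,0.7,0.1,-0.15,12.9,0,0,0,0.65,0.1,-0.15,12.9,0,0,0,0.6,0.1,-0.15,12.9,0,0,0,0.58,0.1,-0.15,12.9,0,0,0,0.56,0.1,-0.15,12.9,0,0,0,0.55,0.1,-0.15,12.9,0,0,0,0.55]'

```text
clock: 2.15
eef_pos: [432.4, -346.8, 3.2]
tool_rot: [3.14, -0.002, -0.091]
force: [1.0, -0.4, 1.1]
width: 46.8
gripper_force: 0.4
```

Emit:
step_arm --commands '[0,0,0,0,0,0,0.54,0,0,0,0,0,0,0.54,0,0,0,0,0,0,0.535,0,0,0,0,0,0,0.535]'

```text
clock: 2.55
eef_pos: [432.2, -346.8, 2.8]
tool_rot: [3.141, -0.001, -0.092]
force: [0.0, -1.5, 5.8]
width: 46.1
gripper_force: 9.6
```

Emit:
step_arm --commands '[0,0,0,0,0,0,0.53,0,0,0,0,0,0,0.53,0,0,0,0,0,0,0.525,0,0,0,0,0,0,0.525]'

```text
clock: 2.95
eef_pos: [432.2, -346.7, 2.9]
tool_rot: [3.141, -0.001, -0.092]
force: [0.2, -1.5, 7.1]
width: 45.2
gripper_force: 30.4
```

Emit:
step_arm --commands '[0,0,-1,0,0,0,0.525,0,0,-3,0,0,0,0.525,0,0,-6,0,0,0,0.525,0,0,-9,0,0,0,0.525,0,0,-12,0,0,0,0.525,0,0,-14,0,0,0,0.525,0,0,-15,0,0,0,0.525,0,0,-15,0,0,0,0.525]'

```text
clock: 3.75
eef_pos: [432.1, -346.1, 153.3]
tool_rot: [3.141, -0.001, -0.091]
force: [0.6, -0.3, -1.0]
width: 45.4
gripper_force: 30.4
```

Run:
```python
from h import *
print(press(0,-45),press(0,40)); x,y=press(0,-45); mv(x,y,150,PY)
```

```text
[525.62816317  59.62650318] [531.99718829 144.38755272]
shift cm [  5.63 -41.25   0.32] rot [ 0.    -0.001 -0.016] | clock 3.8 q [ 0.52  0.6   0.16  1.87 -0.14  0.68 -0.9 ]
```

Emit:
step_arm --commands '[0.3,-2,0,0,0,0,0.525,0.7,-5,0,0,0,0,0.525,1.2,-9,0,0,0,0,0.525,1.9,-14,0,0,0,0,0.525,2.6,-19,0,0,0,-0.01,0.525,3.3,-24,0,0,0,-0.01,0.525,4,-29,0,0,0,-0.01,0.525,4.7,-34,0,0,0,-0.015,0.525,5.3,-38,0.2,0,0,-0.015,0.525,5.6,-41.2,0.3,0,0,-0.015,0.525]'

```text
clock: 4.75
eef_pos: [524.3, 62.8, 147.6]
tool_rot: [-3.141, 0.003, -0.073]
force: [0.1, 0.0, -0.8]
width: 45.1
gripper_force: 30.5
```

Emit:
step_arm --commands '[0,0,0,0,0,0,0.525,0,0,0,0,0,0,0.525]'

```text
clock: 4.95
eef_pos: [523.8, 59.7, 147.9]
tool_rot: [3.141, 0.003, -0.074]
force: [-0.1, -0.7, -1.9]
width: 45.9
gripper_force: 30.5
```

Run:
```python
from h import *
d=grab('top'); s=ctrl.read_state()
x,y=press(0,-45); mv(x,y,17,PY)
for b in blues(d,None): print(b)
w=grab('wrist'); im=np.hstack([cv2.resize(w['image'],(400,250)),cv2.resize(d['image'],(400,250))]); save(im,'p2')
```

```text
shift cm [ 0.19 -0.16 13.11] rot [ 0.001  0.003 -0.001] | clock 5.0 q [-0.31  0.58  0.21  1.94 -0.19  0.64 -1.62]
(array([181., 233.]), array([421.5, 353.6]), array([28.5, 45.2]), -20.2)
(array([332.,  86.]), array([903.1, -84.4]), array([119.9,  83.8]), 84.1)
```

View pics/p2.png

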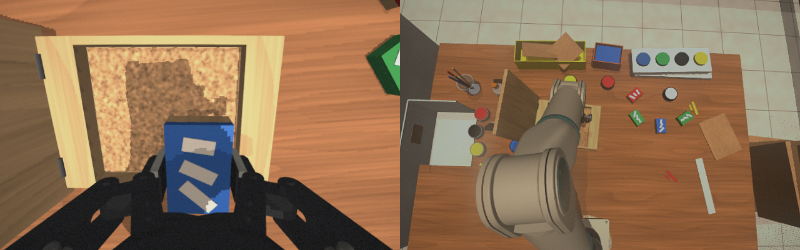

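The wrist view (left half) shows block B held squarely over the open cork bed, right of centre at about (198,168). Nothing else is touched.

Emit:
step_arm --commands '[0.2,-0.1,3,0,0,0,0.525,0.2,-0.1,6.5,0,0,0,0.525,0.2,-0.1,9.5,0,0,0,0.525,0.2,-0.1,11.5,0,0,0,0.525,0.2,-0.1,12.5,0,0,0,0.525,0.2,-0.1,13,0,0,0,0.525,0.2,-0.1,13.2,0,0,0,0.525,0.2,-0.1,13.2,0,0,0,0.525]'

```text
clock: 5.85
eef_pos: [527.8, 59.6, 18.0]
tool_rot: [-3.141, -0.001, -0.077]
force: [-0.5, -0.2, -1.6]
width: 45.6
gripper_force: 30.5
```

Emit:
step_arm --commands '[0,0,0,0,0,0,0.54,0,0,0,0,0,0,0.57,0,0,0,0,0,0,0.65,0,0,0,0,0,0,0.75,0,0,0,0,0,0,0.75,0,0,-2,0,0,0,0.75,0,0,-6,0,0,0,0.75,0,0,-10,0,0,0,0.75,0,0,-13,0,0,0,0.75,0,0,-13,0,0,0,0.75]'

```text
clock: 6.85
eef_pos: [530.0, 60.1, 151.3]
tool_rot: [-3.14, -0.008, -0.076]
force: [0.3, 0.6, 0.5]
width: 64.2
gripper_force: 0.0
```

Run:
```python
from h import *
w=grab('wrist'); save(w['image'],'w3')
for b in blues(w,None,zt=37): print(b)
d=grab('top')
mv(539,-347.5,140,0.044)
```

```text
(array([317., 199.]), array([527.8,  60.2]), array([44.7, 69.3]), -4.9)
shift cm [ 4.25 40.55  0.77] rot [-0.    -0.001 -0.12 ] | clock 7.0 q [-0.31  0.58  0.22  1.94 -0.2   0.64 -1.61]
```

Emit:
step_arm --commands '[4.2,40.5,1,0,0,-0.12,0.9,4.2,40.5,1,0,0,-0.12,0.9,4.2,40.5,1,0,0,-0.12,0.9,4.2,40.5,1,0,0,-0.12,0.9,4.2,40.5,1,0,0,-0.12,0.9,4.2,40.5,1,0,0,-0.12,0.9,4.2,40.5,1,0,0,-0.12,0.9,4.2,40.5,1,0,0,-0.12,0.9,4.2,40.5,1,0,0,-0.12,0.9,4.2,40.5,1,0,0,-0.12,0.9]'

```text
clock: 7.95
eef_pos: [536.1, -349.2, 135.2]
tool_rot: [-3.141, 0.003, 0.039]
force: [-0.4, 0.1, -0.3]
width: 76.9
gripper_force: 0.0
```

Emit:
step_arm --commands '[0,0,0,0,0,0,0.9,0,0,0,0,0,0,0.9]'

```text
clock: 8.15
eef_pos: [538.6, -344.2, 136.6]
tool_rot: [-3.139, 0.001, 0.047]
force: [0.2, 0.9, -0.0]
width: 76.9
gripper_force: 0.0
```

Run:
```python
from h import *
w=grab('wrist')
for b in blues(w,None,zt=25): print(b)
mv(539,-347.5,2.8,0.044)
```

```text
(array([321., 190.]), array([ 540.3, -346.9]), array([68.9, 44.9]), 2.4)
shift cm [1.000e-02 3.300e-01 1.341e+01] rot [-0.002  0.     0.003] | clock 8.2 q [ 0.45  0.72  0.13  1.64 -0.12  0.79 -0.89]
```

Emit:
step_arm --commands '[0.1,0.25,4,0,0,0,0.8,0.1,0.25,8,0,0,0,0.8,0.1,0.25,10.5,0,0,0,0.75,0.1,0.25,12.5,0,0,0,0.7,0.1,0.25,13.3,0,0,0,0.65,0.1,0.25,13.3,0,0,0,0.6,0.1,0.25,13.3,0,0,0,0.58,0.1,0.25,13.3,0,0,0,0.56,0.1,0.25,13.3,0,0,0,0.55,0.1,0.25,13.3,0,0,0,0.55]'

```text
clock: 9.2
eef_pos: [539.9, -349.7, 5.2]
tool_rot: [3.141, -0.001, 0.044]
force: [-0.1, -0.2, 0.8]
width: 47.0
gripper_force: 0.3
```

Emit:
step_arm --commands '[0,0,0,0,0,0,0.54,0,0,0,0,0,0,0.54,0,0,0,0,0,0,0.535,0,0,0,0,0,0,0.53,0,0,0,0,0,0,0.525,0,0,0,0,0,0,0.525,0,0,0,0,0,0,0.525]'

```text
clock: 9.9
eef_pos: [539.5, -349.7, 4.7]
tool_rot: [3.141, -0.0, 0.044]
force: [-0.9, 1.6, 5.5]
width: 45.0
gripper_force: 29.3
```

Emit:
step_arm --commands '[0,0,-1,0,0,0,0.525,0,0,-3,0,0,0,0.525,0,0,-6,0,0,0,0.525,0,0,-9,0,0,0,0.525,0,0,-12,0,0,0,0.525,0,0,-14,0,0,0,0.525,0,0,-15,0,0,0,0.525,0,0,-15,0,0,0,0.525,0,0,-15,0,0,0,0.525]'

```text
clock: 10.8
eef_pos: [538.7, -349.3, 153.4]
tool_rot: [-3.141, 0.001, 0.044]
force: [0.3, -0.1, -1.9]
width: 45.5
gripper_force: 29.3
```

Run:
```python
from h import *
x,y=press(0,35); mv(x,y,150,PY)
```

```text
shift cm [  1.43 -48.85   0.38] rot [-0.001  0.001  0.119] | clock 10.8 q [ 0.45  0.71  0.13  1.62 -0.12  0.83 -0.89]
```

Emit:
step_arm --commands '[0.1,-2,0,0,0,0.01,0.525,0.2,-5,0,0,0,0.02,0.525,0.3,-9,0,0,0,0.03,0.525,0.4,-14,0,0,0,0.04,0.525,0.6,-19,0,0,0,0.05,0.525,0.7,-24,0,0,0,0.06,0.525,0.9,-29,0,0,0,0.08,0.525,1.1,-34,0,0,0,0.09,0.525,1.2,-39,0.2,0,0,0.1,0.525,1.3,-43.5,0.3,0,0,0.11,0.525]'

```text
clock: 11.8
eef_pos: [531.9, 88.1, 149.8]
tool_rot: [3.141, 0.003, -0.066]
force: [0.7, -0.9, -0.5]
width: 45.5
gripper_force: 29.4
```

Emit:
step_arm --commands '[0,-3,0,0,0,0,0.525,0,-5.3,0,0,0,0.01,0.525,0,-5.3,0,0,0,0.01,0.525,0,-5.3,0,0,0,0.01,0.525]'

```text
clock: 12.2
eef_pos: [535.9, 138.1, 150.1]
tool_rot: [3.14, 0.002, -0.075]
force: [-0.8, 0.0, -0.6]
width: 45.2
gripper_force: 29.4
```

Run:
```python
from h import *
w=grab('wrist')
for b in blues(w,None,zt=37): print(b)
x,y=press(0,35); mv(x,y,17,PY)
```

```text
(array([317., 271.]), array([463.2, 143.7]), array([ 96.2, 148.5]), -4.5)
(array([407., 197.]), array([527.8,  61.1]), array([46.6, 69.2]), -4.8)
shift cm [-0.44 -0.24 13.34] rot [ 0.002  0.002 -0.002] | clock 12.2 q [-0.45  0.61  0.22  1.87 -0.2   0.68 -1.76]
```

Emit:
step_arm --commands '[-0.4,-0.15,3,0,0,0,0.525,-0.4,-0.15,6.5,0,0,0,0.525,-0.4,-0.15,9.5,0,0,0,0.525,-0.4,-0.15,11.5,0,0,0,0.525,-0.4,-0.15,12.5,0,0,0,0.525,-0.4,-0.15,13,0,0,0,0.525,-0.4,-0.15,13.3,0,0,0,0.525,-0.4,-0.15,13.3,0,0,0,0.525]'

```text
clock: 13.05
eef_pos: [533.4, 140.0, 18.8]
tool_rot: [-3.141, -0.001, -0.077]
force: [0.2, -0.5, -0.2]
width: 45.8
gripper_force: 29.4
```

Emit:
step_arm --commands '[0,0,0,0,0,0,0.54,0,0,0,0,0,0,0.57,0,0,0,0,0,0,0.65,0,0,0,0,0,0,0.72,0,0,0,0,0,0,0.72,0,0,-2,0,0,0,0.72,0,0,-6,0,0,0,0.72,0,0,-10,0,0,0,0.72,0,0,-14,0,0,0,0.72,0,3,-17,0,0,0,0.72]'

```text
clock: 14.05
eef_pos: [531.5, 114.9, 190.7]
tool_rot: [-3.138, -0.003, -0.069]
force: [-0.4, -0.3, 0.9]
width: 61.7
gripper_force: 0.0
```

Run:
```python
from h import *
w=grab('wrist'); d=grab('scene')
for b in blues(w,None,zt=37): print(b)
im=np.hstack([cv2.resize(w['image'],(400,300)),cv2.resize(d['image'][150:350,250:517],(400,300))]); save(im,'p4')
c=cloud(d)
# lid outer-edge: points high near lid
P=c.reshape(-1,3); m=(P[:,2]>80)&(P[:,0]>400)&(P[:,0]<680)&(P[:,1]>200)&(P[:,1]<420); Q=P[m]
ax=np.array([np.cos(PY),np.sin(PY)]); Q2=Q[:,:2]-PC; X=Q2@ax; Y=Q2@[-ax[1],ax[0]]
for z in range(80,440,30):
    k=(abs(Q[:,2]-z)<15); 
    if k.sum(): print(z,k.sum(),np.percentile(Y[k],[1,25,50,75,99]).round())
k=(abs(X)<50); print('mid',[(z,np.percentile(Y[k&(abs(Q[:,2]-z)<15)],[10,50,90]).round()) for z in range(100,380,40) if (k&(abs(Q[:,2]-z)<15)).sum()>5])
```

```text
(array([373., 184.]), array([527.7,  60.8]), array([45.5, 69.5]), -5.2)
(array([292., 179.]), array([534.5, 140.6]), array([44.2, 68.5]), -4.2)
80 123 [161. 178. 186. 199. 315.]
110 44 [161. 174. 310. 315. 321.]
140 29 [167. 173. 179. 322. 325.]
170 20 [173. 177. 180. 184. 188.]
200 20 [178. 182. 185. 188. 192.]
230 26 [181. 186. 191. 194. 199.]
260 26 [187. 191. 195. 198. 203.]
290 203 [193. 220. 232. 243. 252.]
320 494 [200. 220. 231. 243. 255.]
350 492 [202. 205. 209. 213. 216.]
mid [(340, array([203., 209., 214.]))]
```

View pics/p4.png

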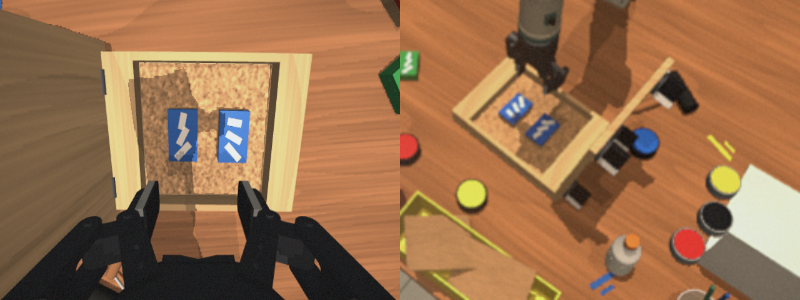

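The wrist half shows both blue blocks lying flat, side by side on the cork at (182,135) and (234,135). The scene half confirms this, and the lid's knobs stand on its outer side.

Run:
```python
from h import *
x,y=press(0,20); mv(x,y,450,PY)
x,y=press(0,300); mv(x,y,450,PY)
```

```text
shift cm [ -0.21  -1.77 -25.74] rot [ 0.    -0.008 -0.006] | clock 14.2 q [-0.42  0.53  0.25  1.87 -0.18  0.75 -1.72]
shift cm [ -0.38 -29.77 -25.74] rot [ 0.    -0.008 -0.006] | clock 14.2 q [-0.42  0.53  0.25  1.87 -0.18  0.75 -1.72]
```

Emit:
step_arm --commands '[0,0,-5,0,0,0,0,0,0,-10,0,0,0,0,0,0,-15,0,0,0,0,0,0,-20,0,0,0,0,0,0,-25,0,0,0,0,0,0,-26,0,0,0,0,0,0,-26,0,0,0,0,0,0,-26,0,0,0,0]'

```text
clock: 14.95
eef_pos: [529.8, 110.5, 446.4]
tool_rot: [3.141, 0.003, -0.076]
force: [0.4, 0.4, -0.1]
width: 0.2
gripper_force: 0.0
```

Emit:
step_arm --commands '[0,-5,0,0,0,0,0,0,-10,0,0,0,0,0,0,-15,0,0,0,0,0,0,-20,0,0,0,0,0,0,-25,0,0,0,0,0,0,-29,0,0,0,0,0,0,-30,0,0,0,0,0,0,-30,0,0,0,0,0,0,-30,0,0,0,0,0]'

```text
clock: 15.85
eef_pos: [553.7, 407.7, 446.7]
tool_rot: [3.138, 0.002, -0.078]
force: [0.3, -0.1, 0.5]
width: 0.4
gripper_force: 0.0
```

Run:
```python
from h import *
x,y=press(0,300); mv(x,y,310,PY)
x,y=press(0,230); mv(x,y,310,PY)
```

```text
shift cm [-0.17  0.37 13.67] rot [ 0.003  0.002 -0.003] | clock 15.8 q [-0.79  0.59  0.24  1.02 -0.13  1.56 -2.23]
shift cm [-0.15  7.37 13.69] rot [ 0.003  0.002 -0.003] | clock 15.8 q [-0.79  0.59  0.24  1.02 -0.13  1.56 -2.23]
```

Emit:
step_arm --commands '[-0.2,0,5,0,0,0,0,-0.2,0,9,0,0,0,0,-0.2,0,12,0,0,0,0,-0.2,0,13.2,0,0,0,0,-0.2,0,13.2,0,0,0,0,-0.2,1,13.2,0,0,0,0,-0.2,2.5,13.2,0,0,0,0,-0.2,4,13.2,0,0,0,0,-0.2,5.5,13.2,0,0,0,0,-0.2,6.5,13.2,0,0,0,0]'

```text
clock: 16.85
eef_pos: [547.5, 342.8, 318.2]
tool_rot: [-3.141, -0.003, -0.078]
force: [0.1, 0.7, -0.1]
width: -0.1
gripper_force: 0.0
```

Emit:
step_arm --commands '[0,1,0,0,0,0,0,0,2,0,0,0,0,0,0,3,0,0,0,0,0,0,4,0,0,0,0,0,0,5,0,0,0,0,0,0,6,0,0,0,0,0]'

```text
clock: 17.45
eef_pos: [541.9, 284.7, 317.1]
tool_rot: [-3.14, -0.001, -0.076]
force: [-2.6, 1.9, 8.1]
width: -0.2
gripper_force: 4.2
```

```bash
cat >> h.py <<'E'
def inpress():
    s=ctrl.read_state(); q=s['eef_pos'][:2]-PC; c_,s_=np.cos(PY),np.sin(PY)
    return np.round([c_*q[0]+s_*q[1],-s_*q[0]+c_*q[1],s['eef_pos'][2]],1)
def lidang(c):
    P=c.reshape(-1,3); q=P[:,:2]-PC; c_,s_=np.cos(PY),np.sin(PY); X=c_*q[:,0]+s_*q[:,1]; Y=-s_*q[:,0]+c_*q[:,1]
    return X,Y,P[:,2]
E
python3 - <<'E'
from h import *
print(inpress()); d=grab('scene'); X,Y,Z=lidang(cloud(d))
k=(Z>250)&(abs(X)<115)&(abs(X)>100)&(Y>-50)&(Y<260)&(Z<365)
print(k.sum(),np.percentile(Y[k],[5,50,95]),np.percentile(Z[k],[5,50,95]))
save(cv2.resize(d['image'][100:300,280:500],(660,600)),'s5')
E
```

```text
[ -0.6 180.7 317.1]
104 [155.87438944 166.13801016 195.6129492 ] [271.2648939  329.37275036 355.68470134]
```

View pics/s5.png

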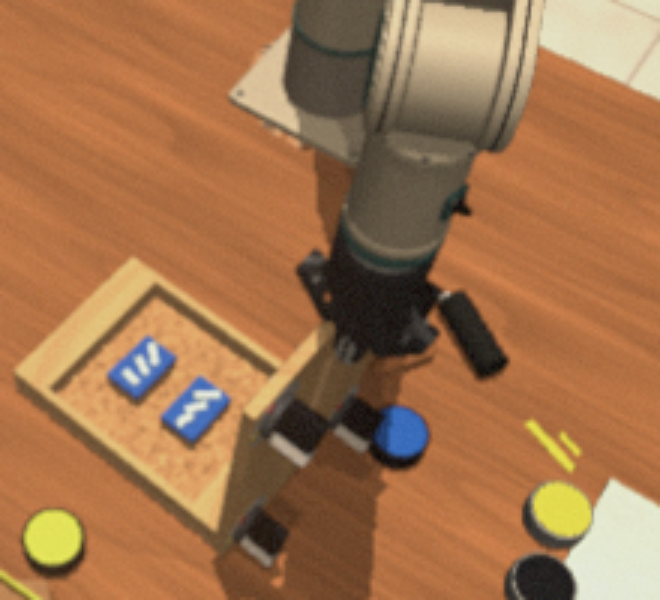

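The scene crop shows the gripper behind the lid between the knobs. The lid is about upright, its top edge near (290,370), and the two blocks are lying in the bed.

Emit:
step_arm --commands '[0,1,0,0,0,0,0,0,2,0,0,0,0,0,0,3,0,0,0,0,0,0,4,0,0,0,0,0,0,5,0.1,0,0,0,0,0,6,0.2,0,0,0,0,0,7,0.4,0,0,0,0,0,8,0.6,0,0,0,0,0,9,0.9,0,0,0,0,0,10,1.2,0,0,0,0]'

```text
clock: 18.5
eef_pos: [534.1, 184.2, 304.1]
tool_rot: [3.141, 0.0, -0.076]
force: [-0.2, -0.9, 1.6]
width: -0.0
gripper_force: 0.5
```

Emit:
step_arm --commands '[0,1.2,0.3,0,0,0,0,0,2.4,0.8,0,0,0,0,0,3.5,1.4,0,0,0,0,0,4.7,2,0,0,0,0,0,6,2.7,0,0,0,0,0,7.2,3.4,0,0,0,0,0,8.4,4.1,0,0,0,0,0,9.4,4.8,0,0,0,0,0,10.2,5.4,0,0,0,0,0,11.7,6.6,0,0,0,0]'

```text
clock: 19.5
eef_pos: [526.0, 69.1, 238.2]
tool_rot: [-3.14, -0.002, -0.075]
force: [0.2, 0.1, 0.1]
width: -0.1
gripper_force: 0.0
```

Run:
```python
from h import *
print(inpress()); d=grab('scene'); X,Y,Z=lidang(cloud(d))
for lo,hi in ((-116,-60),(60,116)):
  k=(X>lo)&(X<hi)&(Y>-200)&(Y<170)&(Z<365)&(Z>60)
  print(k.sum(),[(y,np.percentile(Z[k&(abs(Y-y)<8)],[10,50,90]).round()) for y in range(-120,160,40) if (k&(abs(Y-y)<8)).sum()>8])
```

```text
[ -0.4 -35.5 238.2]
1239 [(-40, array([245., 254., 271.])), (0, array([193., 201., 261.])), (40, array([156., 163., 168.])), (80, array([119., 125., 132.])), (120, array([86., 92., 97.]))]
1699 [(-80, array([254., 259., 263.])), (-40, array([235., 247., 271.])), (0, array([193., 201., 261.])), (40, array([156., 162., 168.])), (80, array([119., 125., 131.])), (120, array([83., 90., 94.]))]
```

Emit:
step_arm --commands '[0,1.2,1.1,0,0,0,0,0,2.2,2.2,0,0,0,0,0,3.2,3.3,0,0,0,0,0,4,4.4,0,0,0,0,0,4.8,5.5,0,0,0,0,0,5.5,6.7,0,0,0,0,0,6.1,8,0,0,0,0,0,6.7,9.3,0,0,0,0,0,7.2,10.5,0,0,0,0,0,7.7,11.7,0,0,0,0]'

```text
clock: 20.55
eef_pos: [519.5, -8.5, 120.3]
tool_rot: [-3.142, 0.0, -0.076]
force: [0.1, 0.3, 0.3]
width: 0.5
gripper_force: 0.0
```

Emit:
step_arm --commands '[0,0.3,1,0,0,0,0,0,0.5,2,0,0,0,0,0,0.7,3,0,0,0,0,0,0.9,4,0,0,0,0,0,1,4.6,0,0,0,0,0,1,5.1,0,0,0,0,0,1,5.5,0,0,0,0,0,1,5.8,0,0,0,0]'

```text
clock: 21.35
eef_pos: [518.9, -18.0, 63.1]
tool_rot: [-3.141, -0.0, -0.076]
force: [-0.2, -0.5, -0.1]
width: -0.2
gripper_force: 0.0
```

Emit:
step_arm --commands '[0,0,0.3,0,0,0,0,0,0,0.6,0,0,0,0,0,0,0.8,0,0,0,0,0,0,0.9,0,0,0,0,0,0,0.9,0,0,0,0]'

```text
clock: 21.85
eef_pos: [518.9, -18.1, 56.0]
tool_rot: [-3.141, -0.001, -0.076]
force: [-3.3, -1.1, 16.5]
width: -0.1
gripper_force: 8.4
```

Emit:
step_arm --commands '[0,0,-4,0,0,0,0,0,0,-8,0,0,0,0,0,0,-13,0,0,0,0,0,0,-18,0,0,0,0,0,3,-21,0,0,0,0,0,7,-21,0,0,0,0,0,11,-21,0,0,0,0,0,15,-21,0,0,0,0,0,20,-21,0,0,0,0,0,20,-21,0,0,0,0]'

```text
clock: 22.85
eef_pos: [501.3, -226.6, 264.8]
tool_rot: [3.136, -0.001, -0.088]
force: [-0.3, -0.1, -0.4]
width: 0.0
gripper_force: 0.0
```

Run:
```python
from h import *
print(inpress()); d=grab('scene'); X,Y,Z=lidang(cloud(d))
k=(abs(X)<50)&(Y>-170)&(Y<140)&(Z<120)&(Z>30)
print(k.sum(),[(y,np.percentile(Z[k&(abs(Y-y)<8)],[10,50,90]).round(1)) for y in range(-150,160,50) if (k&(abs(Y-y)<8)).sum()>8])
t=grab('top')
a=cv2.resize(d['image'][160:320,260:460],(500,400),interpolation=2); b=cv2.resize(t['image'][140:260,200:340],(467,400),interpolation=2)[:, :300]
save(np.hstack([a,b]),'s6')
```

```text
[  -2.8 -332.2  264.8]
2329 [(-150, array([52.4, 55.3, 58.4])), (-100, array([52.9, 55.8, 58.5])), (-50, array([52.9, 55.4, 58.3])), (0, array([52.7, 56.3, 58.8])), (50, array([53. , 55.6, 58.4])), (100, array([53.1, 55.6, 58.5]))]
```

View pics/s6.png

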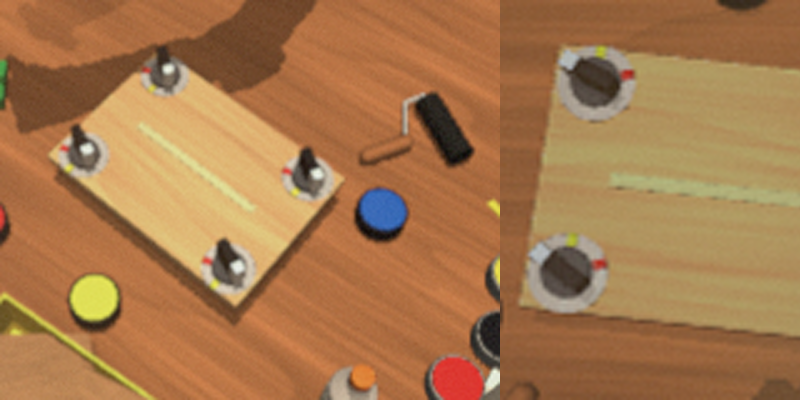

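The lid lies flat and shut. The knobs are at (163,73), (83,153), (307,175) and (228,267) in the left crop, each with its white end short of the yellow mark. Now I measure the knob bars.

```bash
cat >> h.py <<'E'
KN=dict(nr=(-85,-125),nl=(-85,125),fr=(85,-125),fl=(85,125))
def knobs(names=('top','scene')):
    for n in names:
        d=load(n); c=cloud(d).reshape(-1,3); rgb=d['image'].reshape(-1,3).astype(float)
        for k,v in KN.items():
            p=press(*v); m=(np.hypot(*(c[:,:2]-p).T)<34)&(c[:,2]>88)&(c[:,2]<112)
            if m.sum()<15: print(n,k,'few',m.sum()); continue
            Q=c[m][:,:2]; r=cv2.minAreaRect(Q.astype(np.float32)); w=np.linalg.eigh(np.cov(Q.T))[1][:,1]
            wh=rgb[m].min(1)>110; 
            if wh.sum() and w@(Q[wh].mean(0)-Q.mean(0))<0: w=-w
            th=np.arctan2(w[1],w[0]); print(n,k,m.sum(),'nominal',p.round(1),'rect c',np.round(r[0],1),np.round(r[1]),'world th',th.round(3),'white',wh.sum(),'angle',np.round(1.2-(th-PY),3))
E
python3 - <<'E'
from h import *
knobs()
X,Y,Z=lidang(cloud(load('top'))); k=(abs(Z-56)<5)&(abs(X)<140)&(abs(Y)<190)
r=cv2.minAreaRect(np.c_[X[k],Y[k]].astype(np.float32)); print(r)
x,y=press(*KN['nr']); mv(x,y,200,1.1+PY); mv(x,y,200,1.1+PY-np.pi)
E
```

```text
top nr 97 nominal [434.9 -13.8] rect c [434.  -13.1] [47. 14.] world th 0.871 white 26 angle 0.254
top nl 94 nominal [453.6 235.5] rect c [453.8 233.7] [48. 14.] world th 0.955 white 21 angle 0.17
top fr 96 nominal [604.4 -26.5] rect c [603.3 -26.2] [47. 16.] world th 1.077 white 23 angle 0.048
top fl 94 nominal [623.1 222.8] rect c [623.2 220.7] [50. 15.] world th 1.125 white 22 angle -0.0
scene nr 60 nominal [434.9 -13.8] rect c [436.2 -11.7] [50. 15.] world th 0.889 white 17 angle 0.236
scene nl 77 nominal [453.6 235.5] rect c [454.  238.7] [49. 16.] world th 0.931 white 29 angle 0.194
scene fr 66 nominal [604.4 -26.5] rect c [605.9 -24. ] [49. 15.] world th 1.088 white 22 angle 0.037
scene fl 89 nominal [623.1 222.8] rect c [624.3 223.7] [49. 15.] world th 1.134 white 27 angle -0.009
((-0.00592041015625, -0.33636474609375), (323.404296875, 238.62576293945312), 89.79341125488281)
shift cm [ -8.41 -19.92   6.42] rot [-0.     0.    -1.105] | clock 22.9 q [ 0.17  0.46  0.28  1.77 -0.15  0.94 -1.14]
shift cm [ -8.41 -19.92   6.42] rot [0.    0.    2.037] | clock 22.9 q [ 0.17  0.46  0.28  1.77 -0.15  0.94 -1.14]
```

Emit:
step_arm --commands '[-8.4,-19.9,6.4,0,0,-0.97,0.5,-8.4,-19.9,6.4,0,0,-0.97,0.5,-8.4,-19.9,6.4,0,0,-0.97,0.5,-8.4,-19.9,6.4,0,0,-0.97,0.5,-8.4,-19.9,6.4,0,0,-0.97,0.5,-8.4,-19.9,6.4,0,0,-0.97,0.5,-8.4,-19.9,6.4,0,0,-0.97,0.5,-8.4,-19.9,6.4,0,0,-0.97,0.5,-8.4,-19.9,6.4,0,0,-0.97,0.5,-8.4,-19.9,6.4,0,0,-0.97,0.5]'

```text
clock: 23.95
eef_pos: [434.9, -12.4, 200.4]
tool_rot: [-3.142, -0.0, 0.893]
force: [-0.7, -0.3, -0.8]
width: 42.5
gripper_force: 0.0
```

Run:
```python
from h import *
mv(435,-13,75,0.88)
```

```text
shift cm [-0.05  0.05 12.54] rot [-0.    -0.     0.013] | clock 23.9 q [-0.02  0.38 -0.02  2.12  0.01  0.64 -0.72]
```

Emit:
step_arm --commands '[0,0,4,0,0,0.01,0.5,0,0,8,0,0,0.01,0.5,0,0,10.5,0,0,0.01,0.5,0,0,12,0,0,0.01,0.5,0,0,12.5,0,0,0.01,0.4,0,0,12.5,0,0,0.01,0.3,0,0,12.5,0,0,0.01,0.2,0,0,12.5,0,0,0.01,0.1,0,0,12.5,0,0,0.01,0.05,0,0,12.5,0,0,0.01,0.05]'

```text
clock: 24.95
eef_pos: [435.7, -12.8, 76.2]
tool_rot: [3.14, -0.001, 0.883]
force: [-0.9, -0.5, 7.7]
width: 13.2
gripper_force: 59.5
```

Emit:
step_arm --commands '[0,0,0,0,0,0.1,0.05,0,0,0,0,0,0.22,0.05,0,0,0,0,0,0.34,0.05,0,0,0,0,0,0.46,0.05,0,0,0,0,0,0.58,0.05,0,0,0,0,0,0.7,0.05,0,0,0,0,0,0.82,0.05,0,0,0,0,0,0.92,0.05,0,0,0,0,0,0.96,0.05,0,0,0,0,0,0.96,0.05]'

```text
clock: 25.95
eef_pos: [435.8, -12.9, 76.2]
tool_rot: [3.142, -0.002, -0.077]
force: [-0.2, -0.3, 7.8]
width: 12.7
gripper_force: 59.8
```

Emit:
step_arm --commands '[0,0,0,0,0,0,0.05,0,0,0,0,0,0,0.05]'

```text
clock: 26.15
eef_pos: [435.8, -13.0, 76.2]
tool_rot: [-3.141, -0.002, -0.077]
force: [0.5, -0.0, 8.1]
width: 13.0
gripper_force: 59.7
```

Emit:
step_arm --commands '[0,0,0,0,0,0,0.3,0,0,0,0,0,0,0.5,0,0,0,0,0,0,0.5,0,0,-3,0,0,0,0.5,0,0,-7,0,0,0,0.5,0,0,-11,0,0,0,0.5,0,0,-13,0,0,0,0.5,0,0,-13,0,0,0,0.5]'

```text
clock: 26.95
eef_pos: [436.8, -12.6, 207.7]
tool_rot: [-3.14, -0.006, -0.076]
force: [-0.1, 0.1, -0.5]
width: 42.6
gripper_force: 0.0
```

Run:
```python
from h import *
grab('wrist'); grab('scene'); knobs(('wrist','scene'))
mv(623.5,222.5,200,1.13)
```

```text
wrist nr 970 nominal [434.9 -13.8] rect c [435.3 -13.3] [14. 48.] world th -0.082 white 279 angle 1.207
wrist nl 1427 nominal [453.6 235.5] rect c [454.6 236.3] [50. 16.] world th 0.917 white 248 angle 0.208
wrist fr few 0
wrist fl few 0
scene nr 65 nominal [434.9 -13.8] rect c [437.3 -12.9] [16. 50.] world th -0.096 white 15 angle 1.221
scene nl 76 nominal [453.6 235.5] rect c [453.9 239.7] [49. 15.] world th 0.94 white 28 angle 0.185
scene fr 65 nominal [604.4 -26.5] rect c [605.8 -24.9] [49. 16.] world th 1.093 white 21 angle 0.032
scene fl 88 nominal [623.1 222.8] rect c [624.  223.5] [49. 16.] world th 1.148 white 27 angle -0.023
shift cm [ 17.05 -24.85   0.53] rot [-0.    -0.    -1.206] | clock 27.1 q [-0.33  0.39  0.4   2.13 -0.24  0.67 -1.42]
```

Emit:
step_arm --commands '[17.05,-24.85,0.5,0,0,-1.21,0.5,17.05,-24.85,0.5,0,0,-1.21,0.5,17.05,-24.85,0.5,0,0,-1.21,0.5,17.05,-24.85,0.5,0,0,-1.21,0.5,17.05,-24.85,0.5,0,0,-1.21,0.5,17.05,-24.85,0.5,0,0,-1.21,0.5,17.05,-24.85,0.5,0,0,-1.21,0.5,17.05,-24.85,0.5,0,0,-1.21,0.5,17.05,-24.85,0.5,0,0,-1.21,0.5,17.05,-24.85,0.5,0,0,-1.21,0.5]'

```text
clock: 28.05
eef_pos: [623.1, 221.3, 198.5]
tool_rot: [-3.139, 0.002, 1.13]
force: [-1.0, -0.2, -0.0]
width: 42.8
gripper_force: 0.0
```

Emit:
step_arm --commands '[0,0,0,0,0,0,0.5,0,0,0,0,0,0,0.5]'

```text
clock: 28.25
eef_pos: [623.7, 221.8, 200.1]
tool_rot: [-3.141, 0.0, 1.132]
force: [0.2, -0.5, 0.4]
width: 42.3
gripper_force: 0.0
```

Run:
```python
from h import *
grab('wrist'); knobs(('wrist',))
mv(623.5,222.5,76,1.13)
```

```text
wrist nr few 0
wrist nl 1200 nominal [453.6 235.5] rect c [454.9 237.4] [50. 16.] world th 0.969 white 293 angle 0.156
wrist fr few 0
wrist fl 1018 nominal [623.1 222.8] rect c [624.3 223.3] [49. 15.] world th 1.12 white 348 angle 0.005
shift cm [ 0.04 -0.05 12.44] rot [0.    0.    0.003] | clock 28.3 q [-0.41  0.68  0.04  1.51 -0.03  0.95 -0.8 ]
```

Emit:
step_arm --commands '[0,-0.05,4,0,0,0,0.5,0,-0.05,8,0,0,0,0.5,0,-0.05,10.5,0,0,0,0.5,0,-0.05,12,0,0,0,0.5,0,-0.05,12.4,0,0,0,0.4,0,-0.05,12.4,0,0,0,0.3,0,-0.05,12.4,0,0,0,0.2,0,-0.05,12.4,0,0,0,0.1,0,-0.05,12.4,0,0,0,0.05,0,-0.05,12.4,0,0,0,0.05]'

```text
clock: 29.3
eef_pos: [624.5, 222.8, 78.1]
tool_rot: [3.14, -0.002, 1.133]
force: [-0.6, 0.3, 7.1]
width: 13.0
gripper_force: 59.3
```

Emit:
step_arm --commands '[0,0,0,0,0,0.12,0.05,0,0,0,0,0,0.25,0.05,0,0,0,0,0,0.38,0.05,0,0,0,0,0,0.51,0.05,0,0,0,0,0,0.64,0.05,0,0,0,0,0,0.77,0.05,0,0,0,0,0,0.9,0.05,0,0,0,0,0,1.03,0.05,0,0,0,0,0,1.15,0.05,0,0,0,0,0,1.2,0.05]'

```text
clock: 30.3
eef_pos: [624.3, 223.1, 78.1]
tool_rot: [-3.14, -0.002, -0.069]
force: [-1.7, 0.2, 6.4]
width: 12.4
gripper_force: 59.4
```

Emit:
step_arm --commands '[0,0,0,0,0,0,0.05,0,0,0,0,0,0,0.05]'

```text
clock: 30.5
eef_pos: [624.2, 223.0, 78.1]
tool_rot: [-3.14, -0.002, -0.066]
force: [-1.5, 0.7, 6.6]
width: 12.8
gripper_force: 59.5
```

Add 0.01 turn, release, rise.

Emit:
step_arm --commands '[0,0,0,0,0,0.01,0.05,0,0,0,0,0,0.01,0.05,0,0,0,0,0,0.01,0.5,0,0,0,0,0,0.01,0.5,0,0,0,0,0,0.01,0.5,0,0,-3,0,0,0.01,0.5,0,0,-7,0,0,0.01,0.5,0,0,-11,0,0,0.01,0.5,0,0,-12.5,0,0,0.01,0.5,0,0,-12.5,0,0,0.01,0.5]'

```text
clock: 31.5
eef_pos: [625.0, 222.5, 203.9]
tool_rot: [-3.14, -0.005, -0.076]
force: [1.5, 0.5, 0.2]
width: 42.4
gripper_force: 0.0
```

Run:
```python
from h import *
grab('wrist'); knobs(('wrist',))
mv(454.2,236.3,200,0.945)
```

```text
wrist nr 472 nominal [434.9 -13.8] rect c [448.3 -12.8] [16. 25.] world th 3.028 white 170 angle -1.903
wrist nl 15 nominal [453.6 235.5] rect c [471.8 247.7] [11.  2.] world th 0.995 white 0 angle 0.13
wrist fr 1134 nominal [604.4 -26.5] rect c [604.3 -24.7] [51. 15.] world th 1.084 white 277 angle 0.041
wrist fl 993 nominal [623.1 222.8] rect c [624.2 222.8] [14. 48.] world th -0.088 white 285 angle 1.213
shift cm [-16.99  -0.1    0.15] rot [-0.000e+00 -1.000e-03 -1.021e+00] | clock 31.6 q [-0.62  0.71  0.42  1.52 -0.33  0.98 -1.75]
```

Emit:
step_arm --commands '[-17,-0.1,0.2,0,0,-1.02,0.5,-17,-0.1,0.2,0,0,-1.02,0.5,-17,-0.1,0.2,0,0,-1.02,0.5,-17,-0.1,0.2,0,0,-1.02,0.5,-17,-0.1,0.2,0,0,-1.02,0.5,-17,-0.1,0.2,0,0,-1.02,0.5,-17,-0.1,0.2,0,0,-1.02,0.5,-17,-0.1,0.2,0,0,-1.02,0.5,-17,-0.1,0.2,0,0,-1.02,0.5,-17,-0.1,0.2,0,0,-1.02,0.5]'

```text
clock: 32.55
eef_pos: [453.6, 235.9, 198.5]
tool_rot: [-3.141, 0.002, 0.942]
force: [-0.6, -0.3, 0.5]
width: 42.7
gripper_force: 0.0
```

Run:
```python
from h import *
grab('wrist'); knobs(('wrist',))
mv(454.2,236.3,76,0.945)
```

```text
wrist nr 382 nominal [434.9 -13.8] rect c [444.1 -13. ] [17. 24.] world th -0.442 white 126 angle 1.567
wrist nl 1018 nominal [453.6 235.5] rect c [454.9 237. ] [48. 14.] world th 0.953 white 316 angle 0.172
wrist fr 1176 nominal [604.4 -26.5] rect c [603.5 -25.1] [51. 16.] world th 1.05 white 200 angle 0.075
wrist fl 1622 nominal [623.1 222.8] rect c [623.4 223.5] [15. 50.] world th -0.074 white 390 angle 1.199
shift cm [ 0.07  0.03 12.27] rot [-0.     0.001 -0.003] | clock 32.6 q [-0.64  0.48  0.15  1.94 -0.11  0.73 -1.06]
```

Emit:
step_arm --commands '[0.1,0,4,0,0,-0.01,0.5,0.1,0,8,0,0,-0.01,0.5,0.1,0,10.5,0,0,-0.01,0.5,0.1,0,12,0,0,-0.01,0.5,0.1,0,12.4,0,0,-0.01,0.4,0.1,0,12.4,0,0,-0.01,0.3,0.1,0,12.4,0,0,-0.01,0.2,0.1,0,12.4,0,0,-0.01,0.1,0.1,0,12.4,0,0,-0.01,0.05,0.1,0,12.4,0,0,-0.01,0.05]'

```text
clock: 33.6
eef_pos: [455.5, 237.2, 76.3]
tool_rot: [3.14, -0.002, 0.953]
force: [-0.1, -0.9, 6.7]
width: 12.9
gripper_force: 59.6
```

Emit:
step_arm --commands '[0,0,0,0,0,0.1,0.05,0,0,0,0,0,0.22,0.05,0,0,0,0,0,0.34,0.05,0,0,0,0,0,0.46,0.05,0,0,0,0,0,0.58,0.05,0,0,0,0,0,0.7,0.05,0,0,0,0,0,0.82,0.05,0,0,0,0,0,0.94,0.05,0,0,0,0,0,1.01,0.05,0,0,0,0,0,1.01,0.05]'

```text
clock: 34.6
eef_pos: [456.0, 236.4, 76.3]
tool_rot: [-3.142, -0.003, -0.059]
force: [2.1, -3.8, 6.7]
width: 12.9
gripper_force: 59.9
```

Emit:
step_arm --commands '[0,0,0,0,0,0,0.05,0,0,0,0,0,0,0.05]'

```text
clock: 34.8
eef_pos: [456.0, 236.4, 76.3]
tool_rot: [-3.141, -0.003, -0.058]
force: [0.8, -2.7, 6.9]
width: 12.9
gripper_force: 59.8
```

Add 0.02, release, rise.

Emit:
step_arm --commands '[0,0,0,0,0,0.02,0.05,0,0,0,0,0,0.02,0.05,0,0,0,0,0,0.02,0.5,0,0,0,0,0,0.02,0.5,0,0,0,0,0,0.02,0.5,0,0,-3,0,0,0.02,0.5,0,0,-7,0,0,0.02,0.5,0,0,-11,0,0,0.02,0.5,0,0,-12.5,0,0,0.02,0.5,0,0,-12.5,0,0,0.02,0.5]'

```text
clock: 35.8
eef_pos: [455.8, 238.0, 202.5]
tool_rot: [-3.138, -0.004, -0.075]
force: [1.0, -0.2, -0.4]
width: 42.6
gripper_force: 0.0
```

Run:
```python
from h import *
grab('wrist'); knobs(('wrist',))
mv(604.5,-25.5,200,1.075)
```

```text
wrist nr 1595 nominal [434.9 -13.8] rect c [435.7 -11.5] [17. 48.] world th -0.092 white 272 angle 1.217
wrist nl 995 nominal [453.6 235.5] rect c [454.9 235.8] [14. 48.] world th -0.083 white 293 angle 1.208
wrist fr few 0
wrist fl 65 nominal [623.1 222.8] rect c [600.3 224.9] [13.  2.] world th 1.491 white 0 angle -0.366
shift cm [16.92 25.11  0.07] rot [-1.00e-03 -2.00e-03 -1.15e+00] | clock 35.9 q [-0.9   0.52  0.53  1.94 -0.38  0.77 -1.8 ]
```

Emit:
step_arm --commands '[16.9,25.1,0.1,0,0,-1.15,0.5,16.9,25.1,0.1,0,0,-1.15,0.5,16.9,25.1,0.1,0,0,-1.15,0.5,16.9,25.1,0.1,0,0,-1.15,0.5,16.9,25.1,0.1,0,0,-1.15,0.5,16.9,25.1,0.1,0,0,-1.15,0.5,16.9,25.1,0.1,0,0,-1.15,0.5,16.9,25.1,0.1,0,0,-1.15,0.5,16.9,25.1,0.1,0,0,-1.15,0.5,16.9,25.1,0.1,0,0,-1.15,0.5]'

```text
clock: 36.85
eef_pos: [603.1, -25.7, 197.9]
tool_rot: [-3.139, 0.001, 1.072]
force: [-0.6, -0.5, -0.3]
width: 42.7
gripper_force: 0.0
```

Run:
```python
from h import *
grab('wrist'); knobs(('wrist',))
mv(604.5,-25.5,76,1.075)
```

```text
wrist nr 1016 nominal [434.9 -13.8] rect c [435.8 -12.5] [15. 49.] world th -0.09 white 243 angle 1.215
wrist nl few 0
wrist fr 1017 nominal [604.4 -26.5] rect c [604.7 -25.8] [49. 14.] world th 1.093 white 307 angle 0.032
wrist fl few 0
shift cm [ 0.07  0.13 12.22] rot [-0.002  0.001 -0.003] | clock 36.9 q [-0.11  0.6   0.17  1.69 -0.13  0.86 -0.38]
```

Emit:
step_arm --commands '[0,0.05,4,0,0,-0.01,0.5,0,0.05,8,0,0,-0.01,0.5,0,0.05,10.5,0,0,-0.01,0.5,0,0.05,12,0,0,-0.01,0.5,0,0.05,12.4,0,0,-0.01,0.4,0,0.05,12.4,0,0,-0.01,0.3,0,0.05,12.4,0,0,-0.01,0.2,0,0.05,12.4,0,0,-0.01,0.1,0,0.05,12.4,0,0,-0.01,0.05,0,0.05,12.4,0,0,-0.01,0.05]'

```text
clock: 37.9
eef_pos: [605.2, -26.2, 76.9]
tool_rot: [3.14, -0.001, 1.084]
force: [-1.3, 1.1, 6.3]
width: 13.0
gripper_force: 59.2
```

Emit:
step_arm --commands '[0,0,0,0,0,0.12,0.05,0,0,0,0,0,0.25,0.05,0,0,0,0,0,0.38,0.05,0,0,0,0,0,0.51,0.05,0,0,0,0,0,0.64,0.05,0,0,0,0,0,0.77,0.05,0,0,0,0,0,0.9,0.05,0,0,0,0,0,1.03,0.05,0,0,0,0,0,1.15,0.05,0,0,0,0,0,1.15,0.05]'

```text
clock: 38.9
eef_pos: [605.2, -26.3, 76.9]
tool_rot: [-3.141, -0.002, -0.069]
force: [-1.8, 0.8, 6.9]
width: 13.2
gripper_force: 59.4
```

Emit:
step_arm --commands '[0,0,0,0,0,0,0.05,0,0,0,0,0,0,0.05]'

```text
clock: 39.1
eef_pos: [605.2, -26.3, 76.9]
tool_rot: [-3.141, -0.002, -0.067]
force: [-1.7, 1.1, 6.8]
width: 13.1
gripper_force: 59.3
```

Emit:
step_arm --commands '[0,0,0,0,0,0.01,0.05,0,0,0,0,0,0.01,0.05,0,0,0,0,0,0.01,0.5,0,0,0,0,0,0.01,0.5,0,0,0,0,0,0.01,0.5,0,0,-3,0,0,0.01,0.5,0,0,-7,0,0,0.01,0.5,0,0,-11,0,0,0.01,0.5,0,0,-12.5,0,0,0.01,0.5,0,0,-12.5,0,0,0.01,0.5]'

```text
clock: 40.1
eef_pos: [606.2, -26.7, 203.0]
tool_rot: [-3.141, -0.006, -0.076]
force: [-0.1, -0.0, -1.0]
width: 43.0
gripper_force: 0.0
```

Run:
```python
from h import *
w=grab('wrist'); grab('scene'); knobs(('wrist','scene')); save(w['image'],'w7')
mv(435.5,-13,200,1.6);
```

```text
wrist nr 132 nominal [434.9 -13.8] rect c [459.3 -15.1] [14.  3.] world th 1.465 white 0 angle -0.34
wrist nl 472 nominal [453.6 235.5] rect c [469.2 235.2] [17. 23.] world th 3.06 white 174 angle -1.935
wrist fr 998 nominal [604.4 -26.5] rect c [604.9 -26.1] [14. 48.] world th -0.067 white 313 angle 1.192
wrist fl 1553 nominal [623.1 222.8] rect c [624.5 222.3] [17. 49.] world th -0.069 white 281 angle 1.194
scene nr 64 nominal [434.9 -13.8] rect c [435.8 -13.2] [16. 47.] world th -0.114 white 21 angle 1.239
scene nl 76 nominal [453.6 235.5] rect c [454.4 238.9] [15. 49.] world th -0.067 white 25 angle 1.192
scene fr 76 nominal [604.4 -26.5] rect c [605.3 -25.8] [17. 47.] world th -0.077 white 19 angle 1.202
scene fl 85 nominal [623.1 222.8] rect c [625.1 223.1] [15. 48.] world th -0.075 white 32 angle 1.2
shift cm [-1.69e+01 -2.00e-02 -1.00e-02] rot [-1.000e-03  0.000e+00 -1.676e+00] | clock 40.2 q [-0.34  0.66  0.55  1.69 -0.42  0.91 -1.26]
```

View pics/w7.png

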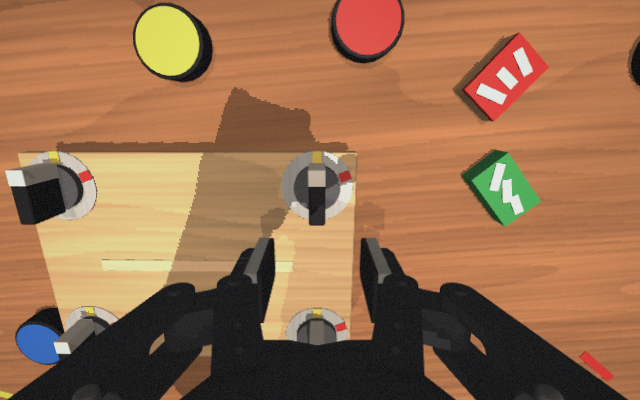

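The wrist view shows knob fr at (317,190), its white end (317,178) at the yellow mark (317,157). The other knobs measure about 1.2 too. Second pass starts at nr.

Emit:
step_arm --commands '[-16.9,0,0,0,0,-3.0,0.5,-16.9,0,0,0,0,-3.0,0.5,-16.9,0,0,0,0,-3.0,0.5,-16.9,0,0,0,0,-3.0,0.5,-16.9,0,0,0,0,-3.0,0.5,-16.9,0,0,0,0,-3.0,0.5,-16.9,0,0,0,0,-3.0,0.5,-16.9,0,0,0,0,-3.0,0.5,-16.9,0,0,0,0,-3.0,0.5,-16.9,0,0,0,0,-3.0,0.5]'

```text
clock: 41.2
eef_pos: [434.7, -13.3, 198.9]
tool_rot: [-3.138, 0.0, 1.43]
force: [-0.6, -0.9, 0.3]
width: 42.5
gripper_force: 0.0
```

Run:
```python
from h import *
mv(435.5,-13,200,3.06)
```

```text
shift cm [ 0.04  0.07 -0.11] rot [-0.003 -0.002 -1.63 ] | clock 41.2 q [-0.15  0.38  0.15  2.13 -0.09  0.64 -0.07]
```

Emit:
step_arm --commands '[0,0,0,0,0,-1.63,0.5,0,0,0,0,0,-1.63,0.5,0,0,0,0,0,-1.63,0.5,0,0,0,0,0,-1.63,0.5,0,0,0,0,0,-1.63,0.5,0,0,0,0,0,-1.63,0.5,0,0,0,0,0,-1.63,0.5,0,0,0,0,0,-1.63,0.5,0,0,0,0,0,-1.63,0.5,0,0,0,0,0,-1.63,0.5]'

```text
clock: 42.2
eef_pos: [434.7, -13.2, 198.9]
tool_rot: [3.141, -0.003, 2.93]
force: [-0.7, 0.1, -1.5]
width: 42.9
gripper_force: 0.0
```

Emit:
step_arm --commands '[0,0,0,0,0,-0.13,0.5,0,0,0,0,0,-0.13,0.5,0,0,0,0,0,-0.13,0.5]'

```text
clock: 42.5
eef_pos: [435.2, -13.5, 199.4]
tool_rot: [3.141, -0.002, 3.051]
force: [0.5, 0.1, 0.2]
width: 42.5
gripper_force: 0.0
```

Run:
```python
from h import *
mv(435.5,-13,76,3.06); grab('wrist'); knobs(('wrist',))
```

```text
shift cm [-0.06  0.05 12.34] rot [ 0.    -0.002 -0.009] | clock 42.5 q [ 0.19  0.39 -0.3   2.12  0.19  0.66  1.24]
wrist nr 1019 nominal [434.9 -13.8] rect c [434.9 -12. ] [14. 48.] world th -0.081 white 263 angle 1.206
wrist nl 1612 nominal [453.6 235.5] rect c [454.3 235.7] [17. 49.] world th -0.086 white 258 angle 1.211
wrist fr 102 nominal [604.4 -26.5] rect c [580.9 -23.8] [14.  4.] world th 1.477 white 0 angle -0.352
wrist fl 540 nominal [623.1 222.8] rect c [612.9 223.2] [15. 29.] world th 3.072 white 0 angle -1.947
```

Emit:
step_arm --commands '[0,0.05,4,0,0,-0.01,0.5,0,0.05,8,0,0,-0.01,0.5,0,0.05,10.5,0,0,-0.01,0.5,0,0.05,12,0,0,-0.01,0.5,0,0.05,12.4,0,0,-0.01,0.4,0,0.05,12.4,0,0,-0.01,0.3,0,0.05,12.4,0,0,-0.01,0.2,0,0.05,12.4,0,0,-0.01,0.1,0,0.05,12.4,0,0,-0.01,0.05,0,0.05,12.4,0,0,-0.01,0.05]'

```text
clock: 43.55
eef_pos: [436.6, -13.0, 77.2]
tool_rot: [3.141, 0.002, 3.063]
force: [-0.3, -0.1, 7.1]
width: 13.1
gripper_force: 59.4
```

Emit:
step_arm --commands '[0,0,0,0,0,0.12,0.05,0,0,0,0,0,0.25,0.05,0,0,0,0,0,0.38,0.05,0,0,0,0,0,0.51,0.05,0,0,0,0,0,0.64,0.05,0,0,0,0,0,0.77,0.05,0,0,0,0,0,0.9,0.05,0,0,0,0,0,1.03,0.05,0,0,0,0,0,1.15,0.05,0,0,0,0,0,1.18,0.05]'

```text
clock: 44.55
eef_pos: [435.9, -13.8, 77.2]
tool_rot: [3.141, 0.001, 1.88]
force: [-1.8, -2.1, 9.5]
width: 12.8
gripper_force: 59.8
```

Emit:
step_arm --commands '[0,0,0,0,0,0,0.05,0,0,0,0,0,0,0.05]'

```text
clock: 44.75
eef_pos: [435.9, -13.9, 77.1]
tool_rot: [3.141, 0.001, 1.882]
force: [-1.5, -1.9, 7.9]
width: 12.7
gripper_force: 59.8
```

Emit:
step_arm --commands '[0,0,0,0,0,0.02,0.05,0,0,0,0,0,0.02,0.05,0,0,0,0,0,0.02,0.5,0,0,0,0,0,0.02,0.5,0,0,0,0,0,0.02,0.5,0,0,-3,0,0,0.02,0.5,0,0,-7,0,0,0.02,0.5,0,0,-11,0,0,0.02,0.5,0,0,-12.5,0,0,0.02,0.5,0,0,-12.5,0,0,0.02,0.5]'

```text
clock: 45.75
eef_pos: [437.6, -12.8, 203.5]
tool_rot: [3.136, 0.001, 1.864]
force: [0.3, 1.0, 0.1]
width: 42.6
gripper_force: 0.0
```

Run:
```python
from h import *
grab('wrist'); knobs(('wrist',)); mv(623.8,222.5,200,3.06)
```

```text
wrist nr 993 nominal [434.9 -13.8] rect c [435.  -12.5] [15. 48.] world th -1.278 white 265 angle 2.403
wrist nl few 0
wrist fr 997 nominal [604.4 -26.5] rect c [604.6 -25.4] [15. 50.] world th -0.065 white 216 angle 1.19
wrist fl few 0
shift cm [17.11 24.73  0.26] rot [ 0.002  0.002 -1.196] | clock 45.8 q [-0.17  0.38  0.18  2.12 -0.11  0.65  0.38]
```

Emit:
step_arm --commands '[17.1,24.7,0.3,0,0,-1.2,0.5,17.1,24.7,0.3,0,0,-1.2,0.5,17.1,24.7,0.3,0,0,-1.2,0.5,17.1,24.7,0.3,0,0,-1.2,0.5,17.1,24.7,0.3,0,0,-1.2,0.5,17.1,24.7,0.3,0,0,-1.2,0.5,17.1,24.7,0.3,0,0,-1.2,0.5,17.1,24.7,0.3,0,0,-1.2,0.5,17.1,24.7,0.3,0,0,-1.2,0.5,17.1,24.7,0.3,0,0,-1.2,0.5]'

```text
clock: 46.8
eef_pos: [622.3, 221.5, 196.6]
tool_rot: [-3.141, -0.003, 3.06]
force: [0.1, -0.4, 0.2]
width: 42.5
gripper_force: 0.0
```

Emit:
step_arm --commands '[0,0,0,0,0,0,0.5,0,0,0,0,0,0,0.5]'

```text
clock: 47.0
eef_pos: [622.9, 221.9, 198.2]
tool_rot: [-3.141, -0.0, 3.062]
force: [-1.3, -0.4, 0.0]
width: 42.5
gripper_force: 0.0
```

Run:
```python
from h import *
mv(624,222.5,77,3.06)
```

```text
shift cm [-0.11  0.08 12.12] rot [-0.    -0.     0.002] | clock 47.0 q [-0.29  0.68 -0.16  1.51  0.12  0.96  1.  ]
```

Emit:
step_arm --commands '[0,0.05,4,0,0,0,0.5,0,0.05,8,0,0,0,0.5,0,0.05,10.5,0,0,0,0.5,0,0.05,12,0,0,0,0.5,0,0.05,12.3,0,0,0,0.4,0,0.05,12.3,0,0,0,0.3,0,0.05,12.3,0,0,0,0.2,0,0.05,12.3,0,0,0,0.1,0,0.05,12.3,0,0,0,0.05,0,0.05,12.3,0,0,0,0.05]'

```text
clock: 48.0
eef_pos: [624.3, 223.1, 77.2]
tool_rot: [3.14, 0.003, 3.063]
force: [-0.0, 0.5, 6.8]
width: 12.8
gripper_force: 59.3
```

Emit:
step_arm --commands '[0,0,0,0,0,0.12,0.05,0,0,0,0,0,0.25,0.05,0,0,0,0,0,0.38,0.05,0,0,0,0,0,0.51,0.05,0,0,0,0,0,0.64,0.05,0,0,0,0,0,0.77,0.05,0,0,0,0,0,0.9,0.05,0,0,0,0,0,1.03,0.05,0,0,0,0,0,1.15,0.05,0,0,0,0,0,1.19,0.05]'

```text
clock: 49.0
eef_pos: [624.4, 223.3, 77.2]
tool_rot: [3.138, -0.0, 1.871]
force: [0.4, 0.2, 6.6]
width: 12.6
gripper_force: 59.4
```

Emit:
step_arm --commands '[0,0,0,0,0,0,0.05,0,0,0,0,0,0,0.05]'

```text
clock: 49.2
eef_pos: [624.5, 223.3, 77.2]
tool_rot: [3.138, -0.0, 1.874]
force: [0.5, 1.0, 7.0]
width: 12.9
gripper_force: 59.5
```

Emit:
step_arm --commands '[0,0,0,0,0,0.01,0.05,0,0,0,0,0,0.01,0.05,0,0,0,0,0,0.01,0.5,0,0,0,0,0,0.01,0.5,0,0,0,0,0,0.01,0.5,0,0,-3,0,0,0.01,0.5,0,0,-7,0,0,0.01,0.5,0,0,-11,0,0,0.01,0.5,0,0,-12.5,0,0,0.01,0.5,0,0,-12.5,0,0,0.01,0.5]'

```text
clock: 50.2
eef_pos: [624.8, 223.0, 203.3]
tool_rot: [3.136, -0.0, 1.864]
force: [0.7, 0.5, 0.2]
width: 42.5
gripper_force: 0.0
```

Run:
```python
from h import *
grab('wrist'); knobs(('wrist',)); mv(455,236.2,200,3.06)
```

```text
wrist nr 437 nominal [434.9 -13.8] rect c [431.5   1.3] [15. 23.] world th 1.846 white 0 angle -0.721
wrist nl 1436 nominal [453.6 235.5] rect c [455.4 236.8] [15. 49.] world th -0.085 white 317 angle 1.21
wrist fr few 0
wrist fl 1000 nominal [623.1 222.8] rect c [624.1 223. ] [14. 49.] world th -1.269 white 281 angle 2.394
shift cm [  6.16 -15.74   0.09] rot [ 2.000e-03  1.000e-03 -1.196e+00] | clock 50.2 q [-0.51  0.69  0.22  1.52 -0.17  0.96  0.06]
```

Emit:
step_arm --commands '[6.2,-15.7,0.1,0,0,-1.2,0.5,6.2,-15.7,0.1,0,0,-1.2,0.5,6.2,-15.7,0.1,0,0,-1.2,0.5,6.2,-15.7,0.1,0,0,-1.2,0.5,6.2,-15.7,0.1,0,0,-1.2,0.5,6.2,-15.7,0.1,0,0,-1.2,0.5,6.2,-15.7,0.1,0,0,-1.2,0.5,6.2,-15.7,0.1,0,0,-1.2,0.5,6.2,-15.7,0.1,0,0,-1.2,0.5,6.2,-15.7,0.1,0,0,-1.2,0.5]'

```text
clock: 51.25
eef_pos: [454.1, 236.1, 198.2]
tool_rot: [-3.141, -0.002, 3.06]
force: [-1.0, -0.3, -0.6]
width: 42.4
gripper_force: 0.0
```

Emit:
step_arm --commands '[0,0,0,0,0,0,0.5,0,0,0,0,0,0,0.5]'

```text
clock: 51.45
eef_pos: [454.7, 236.5, 199.0]
tool_rot: [-3.141, -0.0, 3.062]
force: [0.7, 0.1, 0.5]
width: 42.7
gripper_force: 0.0
```

Run:
```python
from h import *
mv(455,236.2,77,3.06)
```

```text
shift cm [-0.04 -0.02 12.2 ] rot [-0.    -0.     0.002] | clock 51.5 q [-0.46  0.48 -0.11  1.93  0.07  0.74  0.88]
```

Emit:
step_arm --commands '[0,0,4,0,0,0,0.5,0,0,8,0,0,0,0.5,0,0,10.5,0,0,0,0.5,0,0,12,0,0,0,0.5,0,0,12.3,0,0,0,0.4,0,0,12.3,0,0,0,0.3,0,0,12.3,0,0,0,0.2,0,0,12.3,0,0,0,0.1,0,0,12.3,0,0,0,0.05,0,0,12.3,0,0,0,0.05]'

```text
clock: 52.45
eef_pos: [455.5, 236.5, 77.4]
tool_rot: [3.141, 0.002, 3.063]
force: [-1.3, -2.7, 6.6]
width: 13.1
gripper_force: 59.5
```

Emit:
step_arm --commands '[0,0,0,0,0,0.12,0.05,0,0,0,0,0,0.25,0.05,0,0,0,0,0,0.38,0.05,0,0,0,0,0,0.51,0.05,0,0,0,0,0,0.64,0.05,0,0,0,0,0,0.77,0.05,0,0,0,0,0,0.9,0.05,0,0,0,0,0,1.03,0.05,0,0,0,0,0,1.15,0.05,0,0,0,0,0,1.19,0.05]'

```text
clock: 53.45
eef_pos: [455.3, 236.0, 77.5]
tool_rot: [3.14, 0.0, 1.87]
force: [-0.8, -3.6, 8.0]
width: 12.7
gripper_force: 59.7
```

Emit:
step_arm --commands '[0,0,0,0,0,0,0.05,0,0,0,0,0,0,0.05]'

```text
clock: 53.65
eef_pos: [455.3, 236.0, 77.4]
tool_rot: [3.141, 0.0, 1.873]
force: [-1.1, -2.0, 7.7]
width: 12.9
gripper_force: 59.7
```

Emit:
step_arm --commands '[0,0,0,0,0,0.01,0.05,0,0,0,0,0,0.01,0.05,0,0,0,0,0,0.01,0.5,0,0,0,0,0,0.01,0.5,0,0,0,0,0,0.01,0.5,0,0,-3,0,0,0.01,0.5,0,0,-7,0,0,0.01,0.5,0,0,-11,0,0,0.01,0.5,0,0,-12.5,0,0,0.01,0.5,0,0,-12.5,0,0,0.01,0.5]'

```text
clock: 54.65
eef_pos: [456.4, 237.6, 203.7]
tool_rot: [3.136, -0.002, 1.864]
force: [0.5, -0.2, -0.8]
width: 42.6
gripper_force: 0.0
```

Run:
```python
from h import *
grab('wrist'); knobs(('wrist',)); mv(605,-26,200,3.065)
```

```text
wrist nr few 0
wrist nl 997 nominal [453.6 235.5] rect c [454.9 236.4] [14. 49.] world th -1.278 white 272 angle 2.403
wrist fr few 0
wrist fl 1143 nominal [623.1 222.8] rect c [623.1 223.3] [16. 49.] world th -1.296 white 217 angle 2.421
shift cm [-29.52   6.72   0.19] rot [ 0.002  0.    -1.201] | clock 54.7 q [-0.77  0.49  0.35  1.94 -0.24  0.75  0.  ]
```

Emit:
step_arm --commands '[-29.5,6.7,0.2,0,0,-1.2,0.5,-29.5,6.7,0.2,0,0,-1.2,0.5,-29.5,6.7,0.2,0,0,-1.2,0.5,-29.5,6.7,0.2,0,0,-1.2,0.5,-29.5,6.7,0.2,0,0,-1.2,0.5,-29.5,6.7,0.2,0,0,-1.2,0.5,-29.5,6.7,0.2,0,0,-1.2,0.5,-29.5,6.7,0.2,0,0,-1.2,0.5,-29.5,6.7,0.2,0,0,-1.2,0.5,-29.5,6.7,0.2,0,0,-1.2,0.5]'

```text
clock: 55.7
eef_pos: [603.4, -26.2, 197.9]
tool_rot: [3.141, -0.003, 3.061]
force: [-0.6, -0.3, 0.4]
width: 43.0
gripper_force: 0.0
```

Emit:
step_arm --commands '[0,0,0,0,0,0,0.5,0,0,0,0,0,0,0.5]'

```text
clock: 55.9
eef_pos: [604.0, -25.9, 199.1]
tool_rot: [-3.142, -0.0, 3.063]
force: [0.1, -0.7, 0.2]
width: 42.8
gripper_force: 0.0
```

Run:
```python
from h import *
mv(605,-26,77,3.065)
```

```text
shift cm [-0.1  -0.   12.21] rot [-0.    -0.    -0.002] | clock 55.9 q [ 0.    0.6  -0.01  1.68  0.01  0.86  1.48]
```

Emit:
step_arm --commands '[0,0,4,0,0,0,0.5,0,0,8,0,0,0,0.5,0,0,10.5,0,0,0,0.5,0,0,12,0,0,0,0.5,0,0,12.3,0,0,0,0.4,0,0,12.3,0,0,0,0.3,0,0,12.3,0,0,0,0.2,0,0,12.3,0,0,0,0.1,0,0,12.3,0,0,0,0.05,0,0,12.3,0,0,0,0.05]'

```text
clock: 56.9
eef_pos: [605.5, -26.3, 78.0]
tool_rot: [3.141, 0.003, 3.064]
force: [-0.2, 0.1, 6.5]
width: 12.5
gripper_force: 59.4
```

Emit:
step_arm --commands '[0,0,0,0,0,0.12,0.05,0,0,0,0,0,0.25,0.05,0,0,0,0,0,0.38,0.05,0,0,0,0,0,0.51,0.05,0,0,0,0,0,0.64,0.05,0,0,0,0,0,0.77,0.05,0,0,0,0,0,0.9,0.05,0,0,0,0,0,1.03,0.05,0,0,0,0,0,1.15,0.05,0,0,0,0,0,1.19,0.05]'

```text
clock: 57.9
eef_pos: [605.2, -26.6, 78.0]
tool_rot: [3.139, 0.001, 1.871]
force: [-1.8, -0.2, 7.8]
width: 12.5
gripper_force: 59.8
```

Emit:
step_arm --commands '[0,0,0,0,0,0,0.05,0,0,0,0,0,0,0.05]'

```text
clock: 58.1
eef_pos: [605.2, -26.6, 78.0]
tool_rot: [3.139, 0.001, 1.873]
force: [0.1, 0.3, 7.4]
width: 12.8
gripper_force: 59.6
```

Final nudge, release, rise; then move clear to the right, high up.

Emit:
step_arm --commands '[0,0,0,0,0,0.01,0.05,0,0,0,0,0,0.01,0.05,0,0,0,0,0,0.01,0.5,0,0,0,0,0,0.01,0.5,0,0,0,0,0,0.01,0.5,0,0,-3,0,0,0.01,0.5,0,0,-7,0,0,0.01,0.5,0,0,-11,0,0,0.01,0.5,0,0,-15,0,0,0.01,0.5,0,0,-17,0,0,0.01,0.5]'

```text
clock: 59.1
eef_pos: [605.6, -27.0, 249.9]
tool_rot: [3.137, 0.002, 1.863]
force: [0.1, 0.1, -1.5]
width: 42.5
gripper_force: 0.0
```

Run:
```python
from h import *
mv(450,-300,260,1.864)
```

```text
shift cm [-21.65 -22.78  -1.08] rot [ 0.005  0.002 -0.001] | clock 59.1 q [-0.26  0.57  0.42  1.64 -0.27  0.98  0.54]
```

Emit:
step_arm --commands '[-21.6,-22.8,-1,0,0,0,0.5,-21.6,-22.8,-1,0,0,0,0.5,-21.6,-22.8,-1,0,0,0,0.5,-21.6,-22.8,-1,0,0,0,0.5,-21.6,-22.8,-1,0,0,0,0.5,-21.6,-22.8,-1,0,0,0,0.5,-21.6,-22.8,-1,0,0,0,0.5,-21.6,-22.8,-1,0,0,0,0.5,-21.6,-22.8,-1,0,0,0,0.5,-21.6,-22.8,-1,0,0,0,0.5]'

```text
clock: 60.1
eef_pos: [449.6, -297.0, 255.9]
tool_rot: [3.141, -0.001, 1.867]
force: [0.2, 0.6, 0.4]
width: 42.6
gripper_force: 0.0
```

Run:
```python
from h import *
t=grab('top'); s=grab('scene'); knobs()
a=cv2.resize(s['image'][150:350,60:460],(800,400),interpolation=2); save(a,'end')
b=cv2.resize(t['image'][110:290,140:480],(756,400),interpolation=2); save(b,'endt')
```

```text
top nr 96 nominal [434.9 -13.8] rect c [434.3 -12.6] [15. 48.] world th -1.289 white 25 angle 2.414
top nl 102 nominal [453.6 235.5] rect c [454.  232.8] [15. 48.] world th -1.269 white 27 angle 2.394
top fr 96 nominal [604.4 -26.5] rect c [603.7 -26.3] [15. 48.] world th -1.272 white 22 angle 2.397
top fl 101 nominal [623.1 222.8] rect c [623.6 220. ] [16. 48.] world th -1.294 white 25 angle 2.419
scene nr 72 nominal [434.9 -13.8] rect c [435.1 -13. ] [19. 49.] world th -1.287 white 18 angle 2.412
scene nl 87 nominal [453.6 235.5] rect c [454.7 237.6] [18. 51.] world th -1.255 white 28 angle 2.38
scene fr 74 nominal [604.4 -26.5] rect c [604.7 -25.5] [16. 48.] world th -1.269 white 24 angle 2.394
scene fl 87 nominal [623.1 222.8] rect c [624.5 222.9] [15. 49.] world th -1.289 white 34 angle 2.414
```

View pics/endt.png

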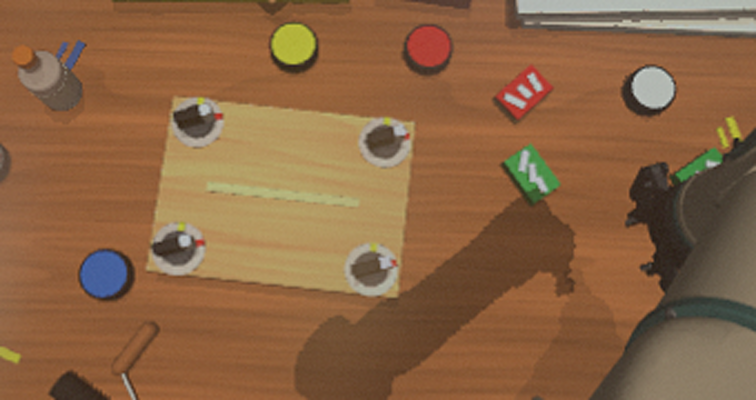

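View pics/end.png

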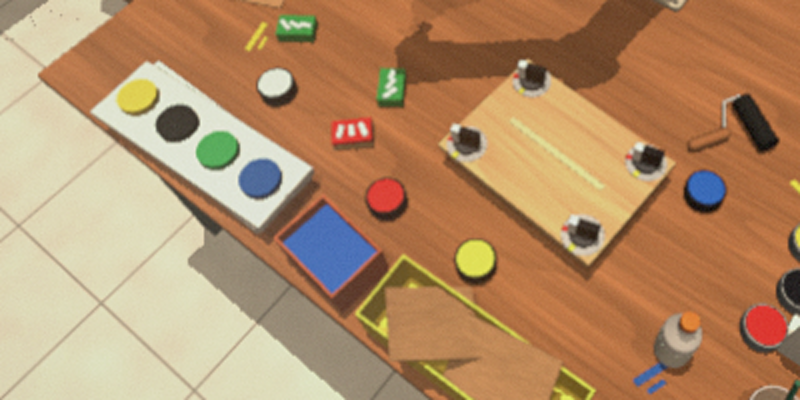

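Both views show the lid shut and all four white ends at the red marks, about 2.4 rad. The red and green blocks, pots, roller and glue are where they started, and no blue block is left on the bench.

```bash
python3 -c "
from h import *
print(ctrl.finish_job())"
```

```text
the job is handed in; nothing more can be done
None
```

I handed the job in at about 60 s: both blue blocks found on the bench lie side by side in the press, gripped at about 30 N per pad. The lid is shut, and all four knobs were tightened crisscross in two passes, now within about 0.02 rad of their red marks.

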